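Set up the raised painting rest

TASK

Set up the raised rest for painting two parts: stand the steel stop block squarely on the marked square of the base plate, then lay the wood block flat as a bridge, centred and lengthwise along the plate, over the plate's welded riser and the stop block. On the bridge stand the tube upright at the middle, and put the angle cleat on its foot centred above the stop block, square to the bridge, with its upright leg on the outer side, away from the tube. Leave everything released, and do not disturb the table pin and the tape measure nearby.

Things in the scene. Friction and masses are not known exactly. Their poses are not given: they have to be found in the camera images.
- plate: Base plate fixed to the worktop, dark steel, 80 x 200 x 10 mm (x, y, z). Origin: centre of its underside, on the worktop; y runs along its length. A bright 50 mm cube, the riser, is welded on it, centred 55 mm along +y, its top 60 mm above the worktop. The -y end is bare apart from a white square outline. The plate may lie at any yaw.
- mark (a point): Centre of the white 54 mm square outline on the plate's top face, 55 mm along -y from the plate's centre, 10 mm above the worktop; axes as the plate's. The outline is only paint, square to the plate.
- block: Loose stop block, a grey 50 mm steel cube with a hole in its top, about 0.7 kg. Origin: centre of its underside; z up.
- plank: Loose pine wood block lying flat, 45 x 160 x 22 mm (x, y, z), about 0.09 kg; y runs along its length. Origin: centre of its underside; z up.
- tube: Loose offcut of steel tube standing upright, 43 mm outer diameter, 60 mm high, about 0.18 kg. Origin: centre of its lower end; z along its axis, up.
- cleat: Loose angle cleat (L-shaped dark steel bracket), 50 x 40 x 40 mm (x, y, z), 4 mm thick, about 0.12 kg. It rests on its foot, 50 x 40 mm; its upright leg, 50 mm wide and 40 mm high, stands along the foot's +y edge (y = 16 to 20 mm). Origin: centre of the foot's underside; z up. It can be gripped across its 50 mm width (along x), close to the leg.
- pin: Bystander, leave alone: dark steel table pin standing on its 28 mm head, 68 mm high. Origin: centre of its underside.
- tape: Bystander, leave alone: yellow and black tape measure standing on edge, 29 x 73 x 63 mm (x, y, z). Origin: centre of its underside.
Things that resemble listed ones, but are neither listed nor needed, are in the scene too. What is shaped like the block but turquoise is not meant.

How it is judged:
By the outcome, as a careful person would: the job done as asked, in the order asked, and still so for the second after the job is handed in, with the robot touching nothing.
It also fails if it takes over 99 s, if anything falls off the work surface, if the arm or the gripper's body presses on something with over 40 N, if the wrist force passes 120 N, or if a joint passes its speed limit or range.

ROBOT

A 6-joint arm with a two-finger parallel gripper is mounted at the origin on the work surface; the furniture and walls round the work are solid. World frame = base frame: x ahead of the robot, y to its left, z up, the work surface at z = 0. Lengths are in m, angles in degrees, forces in N, time in s.
With the tool pointing down it reaches from about 0.25 to 0.725 m from the base axis. Payload 9.7 kg.
Tool frame: the origin (TCP) lies at the centre of the arm's flange, where the gripper is bolted on; the fingertips stand bot.tips_ahead ahead of it and the grasp point (between the pads) lies 155 mm ahead of it (bot.tips_ahead is the distance from the TCP to the fingertips, in m); z points along the fingers, y is the line along which they close (so a half turn about z gives the same grasp; the last joint's range is limited). The gripper opens to 85 mm and grips with 20 to 120 N. Pads are 22 mm wide; open, the fingers measure 114 mm over their backs; the gripper's body (76 mm by 85 mm) begins 54 mm behind the grasp point. The pads swing forward as they close: fully open they stand 13 mm farther back than shut.
Start: joints at [0, 4.979, 10.078, 95.1, 0, 90], TCP at [0.55, 0, 0.405] pointing down, gripper open.
Joint ranges: [-179.16, 179.16], [-48.56, 103.87], [-65.8, 70.77], [-126.05, 130.52], [-82.76, 87.17], [-180, 180]. Speed limits (degrees/s): [127.2, 127.2, 147.25, 180, 180, 180].

INTERFACE

Orientations are given as [roll, pitch, yaw] about the fixed x, y, z axes, in that order (R = Rz(yaw) Ry(pitch) Rx(roll)).
In Python, from workcell import bot gives the robot as it stands.
- The arm moves only by the tool drive_tool, never from a script. Its argument "plan" is a list of rows, each an object of numbers: "dx", "dy", "dz": the shift along the tool's x, y, z in m; "roll": the turn about the tool's z in rad; "hand": the finger opening in m, from 0 to 0.0854. In form: [{"dx": .., "dy": .., "dz": .., "roll": .., "hand": ..}, ...]. A call has 1 to 20 rows; each row is the pose to reach, as a shift and turn from the pose commanded when the call began, along the tool's axes at that moment; what a row does not reach only later rows make up. A row lasts 1/12 s, in which the tool goes at most 41.7 mm and 7.16 degrees, less where a joint would pass 70% of its speed; a pose out of reach is approached as far as the arm can. A call with a gripper value outside its range is refused whole. The fingers move at their own pace and stop on an object; "force" is the grip in N (left out, the last holds). Time passes only in rows, so rows that repeat a pose let the fingers close. It gives the time, the measured TCP pose, the force and the opening at its end, in the units of the state.
- bot.get_obs(): the state, without advancing time (a new reading comes with each control period).
- bot.camera(name): name is "scene" or "side" or "wrist"; returns a dict with "frame" (400x640x3 uint8, red, green, blue), "z_map" (400x640 float32, m along the optical axis (not along the pixel's ray), 0 where there is no reading), "mtx" (3x3 intrinsics, pixels), "k1" (the pictures are not rectified: a ray, as slopes to the right and down, at radius r is drawn at 1 + k1 r^2 times it, then the intrinsics apply), "R" (3x3) and "t" (3): a world point X has camera coordinates R X + t. Camera axes: x right, y down, z forward; pixel columns grow to the right and rows downward; lengths in m; the calibration is good to about 2 mm. A picture is of the moment at which its call begins.
- bot.job_done(): hands the job in, once; it reports no verdict.
The state is a dict: "time": time; "q": joint angles; "qd": joint speeds; "joint_efforts": joint torques, N m; "ee_pos": TCP position; "tcp_rot": TCP orientation; "wrist_force": force on the tool from outside, world axes, zero at the start; "torque": the same for the moment, N m; "opening": finger opening in m.
Only numpy, scipy, OpenCV 4.12 (cv2) and the standard library are available. Lean on these libraries where they do the work, as an engineer would, in place of code of your own. Each camera call takes 0.05 s, during which the arm holds its last target. There are 200 camera calls.

## Working session

There is one attempt and no reset: what is moved stays moved. The work goes in short steps, Python scripts to look and compute and a tool call to move; the robot and the scene stay as the last step left them, time stands still between calls to the robot, and variables do not carry over. Pictures are saved under pics/ and viewed, on a budget of 14 in all, crops included, one or two more only if the job needs it, and the job is handed in when it is done.

Besides the shell and the picture viewer there is one more tool, called after "Request:" in YAML: its name, and indented under it one key for each argument. drive_tool: Moves the arm, as the interface text tells. Its arguments: {"type":"object","properties":{"plan":{"type":"array","items":{"type":"object","properties":{"dx":{"type":"number"},"dy":{"type":"number"},"dz":{"type":"number"},"roll":{"type":"number"},"hand":{"type":"number"}}}},"force":{"type":"number"}},"required":["plan"]}

```bash
ls; mkdir -p pics; cat > h.py <<'E'
import numpy as np, cv2
from workcell import bot
def save(n,c,crop=None,s=1):
    f=c["frame"][:,:,::-1]
    if crop: f=f[crop[1]:crop[3],crop[0]:crop[2]]
    cv2.imwrite(f"pics/{n}.png",cv2.resize(f,None,fx=s,fy=s,interpolation=cv2.INTER_CUBIC))
def rays(c,uv):
    uv=np.asarray(uv,float).reshape(-1,1,2)
    p=cv2.undistortPoints(uv,c["mtx"],np.array([c["k1"],0,0,0.]))[:,0]
    d=np.c_[p,np.ones(len(p))]@c["R"]
    return -c["R"].T@c["t"],d
def on_z(c,uv,z):
    o,d=rays(c,uv); return o+d*((z-o[2])/d[:,2])[:,None]
def cloud(c):
    h,w=c["z_map"].shape
    u,v=np.meshgrid(np.arange(w),np.arange(h))
    o,d=rays(c,np.c_[u.ravel(),v.ravel()])
    P=(o+d*c["z_map"].ravel()[:,None]).reshape(h,w,3)
    P[c["z_map"]==0]=np.nan
    return P
E
python3 - <<'E'
from h import *
print(bot.get_obs(),bot.tips_ahead)
for n in("scene","side","wrist"):
    c=bot.camera(n); save(n+"0",c); np.savez("c_"+n,**c); print(n,-c["R"].T@c["t"],c["R"][2],c["k1"],c["mtx"][0,0])
E
```

```text
pics
{'time': 0.0, 'q': array([ 2.43488073e-04,  5.01073663e+00,  1.00327415e+01,  9.50997932e+01,
       -1.20350915e-03,  8.99996536e+01]), 'qd': array([ 0.02074108,  0.04158766,  0.05138789, -0.09467264,  0.05205003,
        0.01989699]), 'joint_efforts': array([ 7.68234549e-04, -5.20392072e+01,  4.64802504e+01,  1.63646933e-02,
        2.23589603e-05, -6.77332673e-05]), 'ee_pos': array([ 5.49993396e-01, -6.89036809e-09,  4.03971065e-01]), 'tcp_rot': array([-1.79922212e+02,  1.20303775e-03,  9.00005915e+01]), 'wrist_force': array([-0.52124466,  0.65909969, -0.47435587]), 'torque': array([-0.03569691,  0.04400615, -0.00511467]), 'opening': 0.08530126913879044} 0.1734
scene [-0.08697826 -0.84249223  0.68550242] [ 0.47437028  0.70187185 -0.53136499] -0.024645363697864475 447.75505316791276
side [0.11863267 0.79541897 0.51114579] [ 0.35520447 -0.81773243 -0.45292765] -0.011201593811150662 407.5517941660088
wrist [0.54978797 0.07552449 0.37362293] [-9.09638212e-04 -2.92493549e-01 -9.56267063e-01] -0.03946689457330422 330.39193592361147
```

View pics/scene0.png

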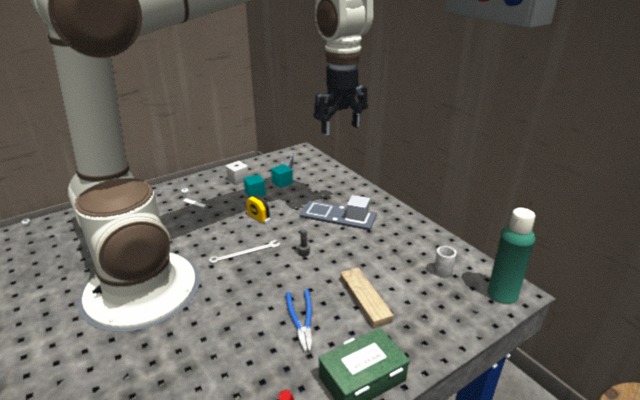

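View pics/side0.png

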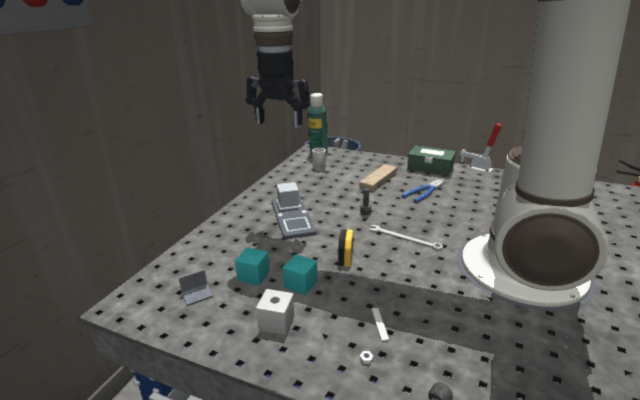

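View pics/wrist0.png

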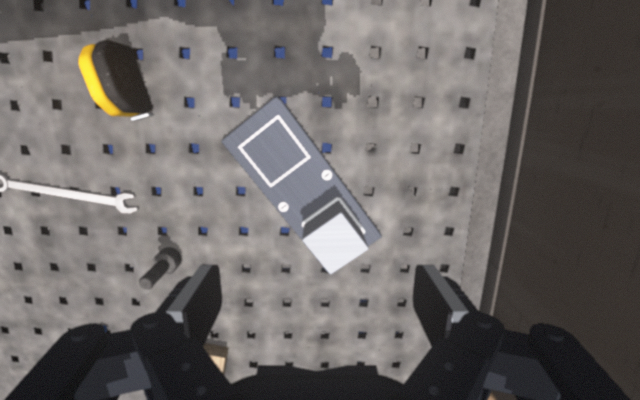

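The scene shows these candidates for the stop block:
- The grey cube with a hole, scene (237,172), side (276,312).
- Two turquoise cubes, side (252,265) and (300,273).
- The welded riser, scene (357,208).

The other things I need:
- **Plank:** scene (366,296).
- **Tube:** scene (445,262). The bottle is not meant.
- **Cleat:** side (196,288).
- **Tape:** scene (258,209).
- **Pin:** scene (304,243).

I choose the grey cube with the hole and will check it in a crop.

```bash
python3 - <<'E'
from h import *
C={n:dict(np.load(f"c_{n}.npz")) for n in("scene","side","wrist")}
for n,c in C.items():
    P=cloud(c); m=(P[...,2]>0.008)&(P[...,2]<0.12)&(P[...,0]>0.15)&(P[...,0]<.8)&(abs(P[...,1])<.6)
    print(n,"table z",np.nanmedian(P[...,2][(abs(P[...,2])<.02)]))
    k,lab,st,ce=cv2.connectedComponentsWithStats(m.astype(np.uint8))
    for i in range(1,k):
        if st[i,4]<60: continue
        q=P[lab==i]; t=np.percentile(q[:,2],97); top=q[abs(q[:,2]-t)<.006]
        r=cv2.minAreaRect(top[:,:2].astype(np.float32)*1000)
        print(ce[i].round(),st[i,4],"h%.1f"%(t*1000),"top",np.round(r[0],1),np.round(r[1],1),"%.1f"%r[2], "rgb",np.median(c["frame"][lab==i],0))
f=np.vstack([cv2.resize(C["side"]["frame"][250:340,170:330],None,fx=4,fy=4),cv2.resize(C["scene"]["frame"][150:220,200:360],None,fx=4,fy=3)])
cv2.imwrite("pics/crop1.png",f[:600,:,::-1])
E
```

```text
scene table z -0.00033990953045193173
[282. 173.] 420 h52.3 top [499.2 233.3] [53.4 53. ] 5.2 rgb [ 0. 91. 91.]
[250. 190.] 1194 h61.3 top [349.3 100.9] [28.9 47.7] 13.6 rgb [107. 112.  89.]
[342. 212.] 1387 h60.9 top [565.6 -60.6] [54.4 50. ] 38.8 rgb [121. 129. 142.]
[303. 243.] 206 h68.6 top [ 367.  -103.1] [13.6 13.3] 6.5 rgb [61.5 59.  57. ]
[444. 260.] 521 h60.4 top [ 595.7 -343.1] [47. 40.] 44.1 rgb [134. 134. 131.]
[507. 277.] 1398 h117.0 top [ 634.5 -473.9] [28.7 62.6] 26.2 rgb [35. 73. 61.]
[366. 297.] 1367 h24.0 top [ 388.4 -311.6] [162.3  47. ] 77.5 rgb [235. 215. 171.]
[301. 320.] 581 h13.3 top [ 241.6 -287.7] [162.   50.4] 63.9 rgb [ 77. 137. 220.]
[363. 367.] 4467 h58.1 top [ 259.8 -462.3] [ 92.2 133.9] 86.3 rgb [103. 145. 111.]
side table z -0.00032973039129408077
[317. 143.] 744 h115.1 top [ 643.5 -448.3] [64.  32.5] 33.5 rgb [55.5 71.  56. ]
[431. 159.] 1072 h58.5 top [ 261.5 -460.1] [ 98.2 133. ] 86.2 rgb [57.  69.5 59.5]
[464. 154.] 68 h48.5 top [ 161.7 -534.6] [11.1 28.6] 61.5 rgb [113. 116. 116.]
[374. 183.] 675 h64.8 top [368.5 -98.9] [12.7 16.5] 17.0 rgb [153.
[... 287 characters left out ...]
.5] [50.4 52.8] 6.7 rgb [ 38. 102. 102.]
[299. 272.] 1020 h51.5 top [401.7 223.9] [53.6 51.7] 85.8 rgb [ 38. 100. 100.]
[193. 280.] 412 h40.8 top [584.7 314.9] [49.5  7.5] 51.7 rgb [62. 64. 68.]
[275. 310.] 1252 h51.4 top [397.2 333.6] [49.8 51.7] 9.0 rgb [116. 116. 114.]
[366. 355.] 89 h10.6 top [229.8 351.7] [17.  17.9] 79.1 rgb [226. 229. 228.]
wrist table z -0.00016745315483079892
[114.  79.] 3887 h62.5 top [350.8 103.2] [28.5 46. ] 12.4 rgb [64. 59. 48.]
[301. 185.] 12085 h61.1 top [567.9 -60.1] [50.3 50.4] 37.3 rgb [134. 137. 149.]
[160. 267.] 874 h68.9 top [ 368.4 -101.9] [14.8 14.1] 43.2 rgb [67. 64. 64.]
[218. 356.] 310 h23.5 top [ 421.9 -244.9] [17.  36.1] 28.7 rgb [98.5 88.  76.5]
```

View pics/crop1.png

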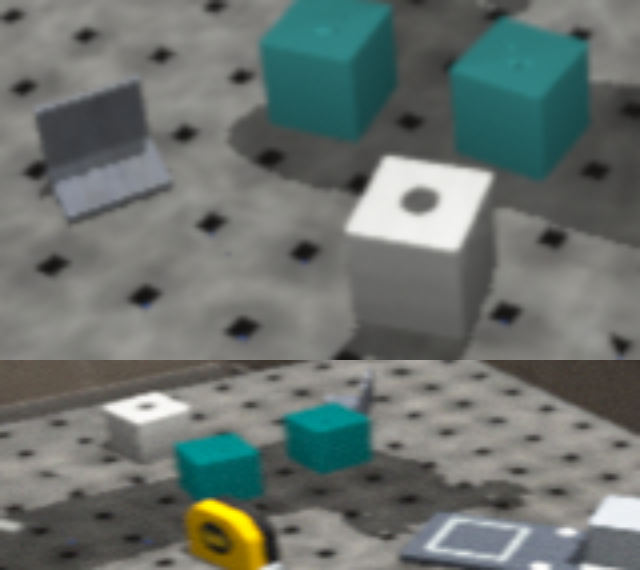

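The crop confirms it: the grey cube with a hole, at side (275,310), is the stop block and the other two cubes are turquoise. Both leg and foot of the cleat are visible. Next I measure the mark outline and the riser from the wrist view.

```bash
cat >> h.py <<'E'
def rect_at(c,mask,z):
    """largest contour of mask -> points at plane z -> minAreaRect (mm)"""
    k=max(cv2.findContours(mask.astype(np.uint8),cv2.RETR_EXTERNAL,cv2.CHAIN_APPROX_NONE)[0],key=cv2.contourArea)
    p=on_z(c,k[:,0],z)[:,:2]*1000
    r=cv2.minAreaRect(p.astype(np.float32)); return np.round(r[0],1),np.round(r[1],1),round(r[2],1)
def goto(x,y,z,psi):
    """tool shifts from the current measured pose to tool-down pose"""
    o=bot.get_obs(); p=o["ee_pos"]; c=np.radians(o["tcp_rot"][2]); d=np.array([x,y,z])-p
    r=(o["tcp_rot"][2]-psi+180)%360-180
    print("t%.2f dx %.4f dy %.4f dz %.4f roll %.4f"%(o["time"],d[0]*np.cos(c)+d[1]*np.sin(c),d[0]*np.sin(c)-d[1]*np.cos(c),-d[2],np.radians(r)),
      "q6 %.0f"%o["q"][5], p.round(4), o["tcp_rot"].round(2), "F",o["wrist_force"].round(1),"op %.4f"%o["opening"])
E
python3 - <<'E'
from h import *
c=dict(np.load("c_wrist.npz")); P=cloud(c); f=c["frame"].astype(int)
w=(f.min(2)>170)&(abs(P[...,2]-.01)<.006)
print("outline",rect_at(c,w,.010))
print("platecloud",rect_at(c,(P[...,2]>.007)&(P[...,2]<.014)&(P[...,0]>.43)&(P[...,0]<.65),.010))
print("riser",rect_at(c,abs(P[...,2]-.061)<.004,.060), rect_at(c,(abs(P[...,2]-.061)<.004)&(P[...,0]>.5),.060))
for n in("scene","side"):
    c=dict(np.load(f"c_{n}.npz")); P=cloud(c)
    print(n,"riser",rect_at(c,(abs(P[...,2]-.061)<.004)&(P[...,0]>.5)&(P[...,0]<.65)&(abs(P[...,1])<.15),.060))
    print(n,"outline",rect_at(c,(c["frame"].min(2)>165)&(abs(P[...,2]-.01)<.006)&(P[...,0]>.4)&(P[...,0]<.6)&(abs(P[...,1])<.1),.010))
    print(n,"block",rect_at(c,(abs(P[...,2]-.051)<.004)&(P[...,0]>.3)&(P[...,0]<.45)&(P[...,1]>.28),.050) if n=="side" else "")
goto(.397,.259,.36,99); goto(.397,.334,.185,99)
E
```

```text
outline (array([502.4,  27.9]), array([58.9, 58.4]), 36.8)
platecloud (array([535.1, -15.8]), array([ 80.5, 199.1]), 36.5)
riser (array([567.7, -59.5]), array([50.2, 50.7]), 36.9) (array([567.7, -59.5]), array([50.2, 50.7]), 36.9)
scene riser (array([565.3, -61.2]), array([54.4, 49.9]), 37.9)
scene outline (array([502.5,  29.1]), array([60.9, 61.4]), 36.7)
scene block 
side riser (array([567.6, -54.9]), array([49.4, 59. ]), 37.2)
side outline (array([507.5,  30.9]), array([47.7, 57.3]), 36.3)
side block (array([396.5, 334.7]), array([50.5, 52.9]), 9.8)
t0.15 dx 0.2590 dy -0.1530 dz 0.0442 roll -0.1571 q6 90 [ 0.55   -0.      0.4042] [-179.94    0.     90.  ] F [ 0.3 -0.6 -0.3] op 0.0855
t0.15 dx 0.3340 dy -0.1530 dz 0.2192 roll -0.1571 q6 90 [ 0.55   -0.      0.4042] [-179.94    0.     90.  ] F [ 0.3 -0.6 -0.3] op 0.0855
```

Request:
drive_tool:
  plan:
    - {"dx":0.3,"dy":-0.153,"dz":0.044,"roll":-0.157}
    - {"dx":0.3,"dy":-0.153,"dz":0.044,"roll":-0.157}
    - {"dx":0.3,"dy":-0.153,"dz":0.044,"roll":-0.157}
    - {"dx":0.3,"dy":-0.153,"dz":0.044,"roll":-0.157}
    - {"dx":0.3,"dy":-0.153,"dz":0.044,"roll":-0.157}
    - {"dx":0.3,"dy":-0.153,"dz":0.044,"roll":-0.157}
    - {"dx":0.3,"dy":-0.153,"dz":0.044,"roll":-0.157}
    - {"dx":0.3,"dy":-0.153,"dz":0.044,"roll":-0.157}
    - {"dx":0.3,"dy":-0.153,"dz":0.044,"roll":-0.157}
    - {"dx":0.3,"dy":-0.153,"dz":0.044,"roll":-0.157}
    - {"dx":0.3,"dy":-0.153,"dz":0.044,"roll":-0.157}
    - {"dx":0.3,"dy":-0.153,"dz":0.044,"roll":-0.157}
    - {"dx":0.3,"dy":-0.153,"dz":0.044,"roll":-0.157}
    - {"dx":0.3,"dy":-0.153,"dz":0.044,"roll":-0.157}

```text
invalid input at $.plan[0]: expected keys dx, dy, dz, roll, hand
```

```bash
python3 - <<'E'
from h import *
c=bot.camera("wrist"); np.savez("c_w1",**c); P=cloud(c)
q=P[(abs(P[...,2]-.05)<.008)&(P[...,1]>.28)&(P[...,0]<.45)]; print(np.median(q,0),len(q))
print("block",rect_at(c,(abs(P[...,2]-.051)<.004)&(P[...,1]>.28)&(P[...,0]<.45),.050))
goto(.397,.334,.185,99)
E
```

```text
return _methods._mean(a, axis=axis, dtype=dtype,
  ret = um.true_divide(
Traceback (most recent call last):
  File "h.py", line 23, in rect_at
    k=max(cv2.findContours(mask.astype(np.uint8),cv2.RETR_EXTERNAL,cv2.CHAIN_APPROX_NONE)[0],key=cv2.contourArea)
ValueError: max() iterable argument is empty
```

All five keys are required in each row.

Request:
drive_tool:
  plan:
    - {"dx":0.3,"dy":-0.153,"dz":0.044,"roll":-0.157,"hand":0.085}
    - {"dx":0.3,"dy":-0.153,"dz":0.044,"roll":-0.157,"hand":0.085}
    - {"dx":0.3,"dy":-0.153,"dz":0.044,"roll":-0.157,"hand":0.085}
    - {"dx":0.3,"dy":-0.153,"dz":0.044,"roll":-0.157,"hand":0.085}
    - {"dx":0.3,"dy":-0.153,"dz":0.044,"roll":-0.157,"hand":0.085}
    - {"dx":0.3,"dy":-0.153,"dz":0.044,"roll":-0.157,"hand":0.085}
    - {"dx":0.3,"dy":-0.153,"dz":0.044,"roll":-0.157,"hand":0.085}
    - {"dx":0.3,"dy":-0.153,"dz":0.044,"roll":-0.157,"hand":0.085}
    - {"dx":0.3,"dy":-0.153,"dz":0.044,"roll":-0.157,"hand":0.085}
    - {"dx":0.3,"dy":-0.153,"dz":0.044,"roll":-0.157,"hand":0.085}
    - {"dx":0.3,"dy":-0.153,"dz":0.044,"roll":-0.157,"hand":0.085}
    - {"dx":0.3,"dy":-0.153,"dz":0.044,"roll":-0.157,"hand":0.085}

```text
time: 1.2
ee_pos: [0.3975, 0.2992, 0.3608]
tcp_rot: [180.0, 0.0, 98.9]
wrist_force: [-0.4, 0.4, 1.1]
opening: 0.0848
```

```bash
python3 - <<'E'
from h import *
c=bot.camera("wrist"); np.savez("c_w1",**c); P=cloud(c)
goto(.397,.334,.185,99)
q=P[(abs(P[...,2]-.05)<.008)&(P[...,1]>.28)&(P[...,0]<.45)]; print(np.median(q,0),len(q))
print("block",rect_at(c,(abs(P[...,2]-.051)<.004)&(P[...,1]>.28)&(P[...,0]<.45),.050))
E
```

```text
t1.25 dx 0.0347 dy 0.0048 dz 0.1759 roll -0.0017 q6 118 [0.3977 0.299  0.3609] [1.7998e+02 1.0000e-02 9.8900e+01] F [ 0.2 -0.7 -0.1] op 0.0849
[0.39670829 0.33325734 0.05043251] 3437
block (array([396.8, 332.3]), array([49.8, 49.5]), 8.8)
```

Request:
drive_tool:
  force: 60
  plan:
    - {"dx":0.0333,"dy":0.0043,"dz":0.02,"roll":0.002,"hand":0.085}
    - {"dx":0.0333,"dy":0.0043,"dz":0.06,"roll":0.002,"hand":0.085}
    - {"dx":0.0333,"dy":0.0043,"dz":0.1,"roll":0.002,"hand":0.085}
    - {"dx":0.0333,"dy":0.0043,"dz":0.14,"roll":0.002,"hand":0.085}
    - {"dx":0.0333,"dy":0.0043,"dz":0.165,"roll":0.002,"hand":0.085}
    - {"dx":0.0333,"dy":0.0043,"dz":0.178,"roll":0.002,"hand":0.085}
    - {"dx":0.0333,"dy":0.0043,"dz":0.178,"roll":0.002,"hand":0.085}
    - {"dx":0.0333,"dy":0.0043,"dz":0.178,"roll":0.002,"hand":0.085}
    - {"dx":0.0333,"dy":0.0043,"dz":0.178,"roll":0.002,"hand":0.045}
    - {"dx":0.0333,"dy":0.0043,"dz":0.178,"roll":0.002,"hand":0.04}
    - {"dx":0.0333,"dy":0.0043,"dz":0.178,"roll":0.002,"hand":0.04}
    - {"dx":0.0333,"dy":0.0043,"dz":0.178,"roll":0.002,"hand":0.04}
    - {"dx":0.0333,"dy":0.0043,"dz":0.178,"roll":0.002,"hand":0.04}
    - {"dx":0.0333,"dy":0.0043,"dz":0.178,"roll":0.002,"hand":0.04}

```text
time: 2.42
ee_pos: [0.3966, 0.3338, 0.1844]
tcp_rot: [179.9, -0.1, 98.9]
wrist_force: [0.9, -1.2, 5.7]
opening: 0.0495
```

```bash
python3 - <<'E'
from h import *
goto(.5023,.0281,.35,126.8)
E
```

```text
t2.42 dx -0.3184 dy 0.0573 dz -0.1656 roll -0.4874 q6 121 [0.3966 0.3338 0.1844] [ 1.7985e+02 -6.0000e-02  9.8870e+01] F [ 0.9 -1.2  5.7] op 0.0495
```

Request:
drive_tool:
  plan:
    - {"dx":0,"dy":0,"dz":-0.02,"roll":0,"hand":0.04}
    - {"dx":0,"dy":0,"dz":-0.06,"roll":0,"hand":0.04}
    - {"dx":0,"dy":0,"dz":-0.1,"roll":0,"hand":0.04}
    - {"dx":-0.03,"dy":0.005,"dz":-0.12,"roll":-0.06,"hand":0.04}
    - {"dx":-0.07,"dy":0.012,"dz":-0.12,"roll":-0.12,"hand":0.04}
    - {"dx":-0.11,"dy":0.019,"dz":-0.12,"roll":-0.2,"hand":0.04}
    - {"dx":-0.15,"dy":0.026,"dz":-0.12,"roll":-0.28,"hand":0.04}
    - {"dx":-0.19,"dy":0.034,"dz":-0.12,"roll":-0.36,"hand":0.04}
    - {"dx":-0.23,"dy":0.041,"dz":-0.12,"roll":-0.44,"hand":0.04}
    - {"dx":-0.27,"dy":0.049,"dz":-0.12,"roll":-0.487,"hand":0.04}
    - {"dx":-0.3,"dy":0.055,"dz":-0.12,"roll":-0.487,"hand":0.04}
    - {"dx":-0.3184,"dy":0.0573,"dz":-0.12,"roll":-0.487,"hand":0.04}
    - {"dx":-0.3184,"dy":0.0573,"dz":-0.12,"roll":-0.487,"hand":0.04}
    - {"dx":-0.3184,"dy":0.0573,"dz":-0.12,"roll":-0.487,"hand":0.04}

```text
time: 3.58
ee_pos: [0.5018, 0.0268, 0.3021]
tcp_rot: [-179.9, -0.1, 126.7]
wrist_force: [0.1, 0.5, -6.7]
opening: 0.0495
```

```bash
python3 - <<'E'
from h import *
c=bot.camera("wrist"); save("w2",c); np.savez("c_w2",**c); P=cloud(c)
goto(.5017,.0289,.195,126.8)
k=(P[...,2]>.12)&(P[...,2]<.22)&(np.hypot(P[...,0]-.502,P[...,1]-.028)<.04)&(c["frame"].min(2)>100)
q=P[k]; print(len(q),np.percentile(q[:,2],[5,50,95]))
z=np.percentile(q[:,2],60); print(rect_at(c,k,z))
m=(abs(P[...,2]-.061)<.004)&(P[...,0]>.5)
print("riser",rect_at(c,m,.06))
E
```

```text
t3.63 dx 0.0010 dy 0.0008 dz 0.1072 roll -0.0013 q6 56 [0.5016 0.0276 0.3022] [-1.7995e+02 -5.0000e-02  1.2673e+02] F [-0.   1.5 -7.1] op 0.0490
13583 [0.16687388 0.1680886  0.16917702]
(array([501.1,  28.1]), array([49.9, 48.9]), 37.0)Traceback (most recent call last):
  File "<stdin>", line 8, in <module>
  File "h.py", line 23, in rect_at
    k=max(cv2.findContours(mask.astype(np.uint8),cv2.RETR_EXTERNAL,cv2.CHAIN_APPROX_NONE)[0],key=cv2.contourArea)
ValueError: max() iterable argument is empty
```

View pics/w2.png

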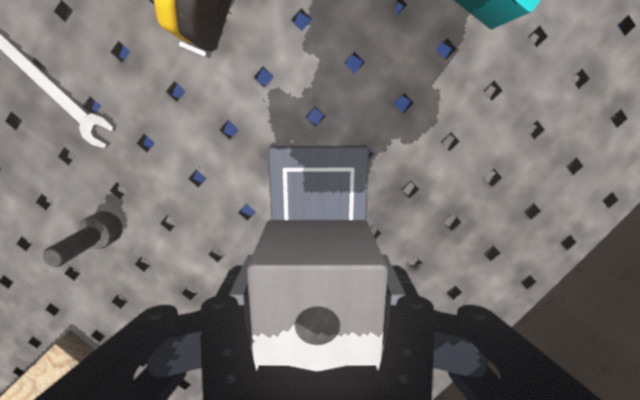

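The wrist view shows the block straight in the grip with its hole at (318,325). The mark outline below it at (318,195) is square to it.

Request:
drive_tool:
  plan:
    - {"dx":0,"dy":0.0009,"dz":0.03,"roll":-0.001,"hand":0.04}
    - {"dx":0,"dy":0.0009,"dz":0.06,"roll":-0.001,"hand":0.04}
    - {"dx":0,"dy":0.0009,"dz":0.085,"roll":-0.001,"hand":0.04}
    - {"dx":0,"dy":0.0009,"dz":0.1,"roll":-0.001,"hand":0.04}
    - {"dx":0,"dy":0.0009,"dz":0.106,"roll":-0.001,"hand":0.04}
    - {"dx":0,"dy":0.0009,"dz":0.1075,"roll":-0.001,"hand":0.04}
    - {"dx":0,"dy":0.0009,"dz":0.1075,"roll":-0.001,"hand":0.04}
    - {"dx":0,"dy":0.0009,"dz":0.1075,"roll":-0.001,"hand":0.04}

```text
time: 4.3
ee_pos: [0.5027, 0.029, 0.1959]
tcp_rot: [179.9, 0.0, 126.9]
wrist_force: [-0.1, 1.0, -7.0]
opening: 0.0491
```

Request:
drive_tool:
  plan:
    - {"dx":0,"dy":0,"dz":0.001,"roll":0,"hand":0.04}
    - {"dx":0,"dy":0,"dz":0.0015,"roll":0,"hand":0.04}
    - {"dx":0,"dy":0,"dz":0.0015,"roll":0,"hand":0.04}

```text
time: 4.55
ee_pos: [0.5028, 0.0285, 0.1944]
tcp_rot: [179.9, 0.0, 126.8]
wrist_force: [-0.4, 0.5, -1.3]
opening: 0.0491
```

Contact: the block's weight has gone off the wrist. I release, back up, and rise to look.

Request:
drive_tool:
  plan:
    - {"dx":0,"dy":0,"dz":0,"roll":0,"hand":0.06}
    - {"dx":0,"dy":0,"dz":0,"roll":0,"hand":0.085}
    - {"dx":0,"dy":0,"dz":0,"roll":0,"hand":0.085}
    - {"dx":0,"dy":0,"dz":0,"roll":0,"hand":0.085}
    - {"dx":0,"dy":0,"dz":-0.03,"roll":0,"hand":0.085}
    - {"dx":0,"dy":0,"dz":-0.07,"roll":0,"hand":0.085}
    - {"dx":0,"dy":0,"dz":-0.11,"roll":0,"hand":0.085}
    - {"dx":0,"dy":0,"dz":-0.15,"roll":0,"hand":0.085}
    - {"dx":-0.04,"dy":0,"dz":-0.16,"roll":0,"hand":0.085}
    - {"dx":-0.07,"dy":0,"dz":-0.165,"roll":0,"hand":0.085}
    - {"dx":-0.07,"dy":0,"dz":-0.165,"roll":0,"hand":0.085}
    - {"dx":-0.07,"dy":0,"dz":-0.165,"roll":0,"hand":0.085}

```text
time: 5.55
ee_pos: [0.5451, -0.0287, 0.3587]
tcp_rot: [180.0, 0.0, 126.7]
wrist_force: [0.3, 0.0, -0.0]
opening: 0.085
```

```bash
python3 - <<'E'
from h import *
c=bot.camera("wrist"); save("w3",c); np.savez("c_w3",**c); P=cloud(c)
m=abs(P[...,2]-.061)<.0045
k,l,s,ce=cv2.connectedComponentsWithStats(m.astype(np.uint8))
for i in range(1,k):
    if s[i,4]>400: print(ce[i],s[i,4],rect_at(c,l==i,.06))
print("plate",rect_at(c,(P[...,2]>.007)&(P[...,2]<.07)&(P[...,0]>.43)&(P[...,0]<.65),.010))
w=(c["frame"].min(2)>165)&(abs(P[...,2]-.01)<.005)
print("outline px",np.argwhere(w)[:,::-1].min(0),np.argwhere(w)[:,::-1].max(0))
goto(.3885,-.311,.36,-102+180)
E
```

```text
[317.2606104  113.99690033] 4194 (array([504.2,  27. ]), array([49.9, 50.2]), 36.8)
[315.62091939 240.70253165] 3002 (array([567.3, -59.4]), array([49.8, 50.2]), 36.7)
plate (array([536.6, -18.4]), array([ 79.8, 204.4]), 36.7)
outline px [66  0] [354 262]
t5.60 dx -0.1332 dy -0.2944 dz -0.0016 roll 0.8513 q6 50 [ 0.5446 -0.028   0.3584] [-1.7997e+02 -3.0000e-02  1.2678e+02] F [-0.5  0.2  0.7] op 0.0849
```

View pics/w3.png

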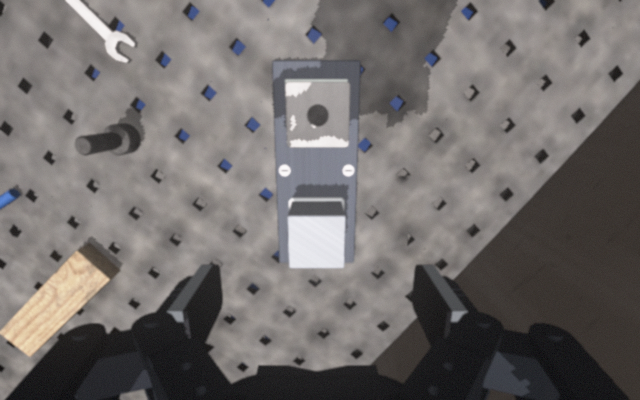

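The block stands at (317,114) between the plate edges, with the riser at (317,240). The block-to-riser distance reads 107 mm against 110. I cross-check this with the other cameras and a zoom.

```bash
python3 - <<'E'
from h import *
ex=np.array([.8011,.5985]);ey=np.array([.5985,-.8011])
for n in("scene","side"):
    c=bot.camera(n); np.savez("c_"+n+"3",**c); P=cloud(c)
    m=(abs(P[...,2]-.061)<.004)&(P[...,0]>.45)&(P[...,0]<.63)&(abs(P[...,1])<.12)
    k,l,s,ce=cv2.connectedComponentsWithStats(m.astype(np.uint8)); R=[]
    for i in range(1,k):
        if s[i,4]>60: r=rect_at(c,l==i,.06); print(n,ce[i],s[i,4],r); R.append(r[0])
    if len(R)==2: print(n,"rel",(R[0]-R[1])@ex,(R[0]-R[1])@ey)
c=dict(np.load("c_w3.npz")); a=cv2.resize(c["frame"][50:280,260:370],None,fx=2.6,fy=2.6,interpolation=3)
c=dict(np.load("c_side3.npz")); b=cv2.resize(c["frame"][180:240,260:330],(490,420),interpolation=3)
h=np.zeros((600,800,3),np.uint8); h[:a.shape[0],:a.shape[1]]=a[:600]; h[:420,300:790]=b
cv2.imwrite("pics/z3.png",h[:,:,::-1])
E
```

```text
scene [319.61497326 194.45454545] 187 (array([501.7,  25.1]), array([54. , 51.5]), 37.2)
scene [357.70351759 201.37688442] 199 (array([565.1, -61.8]), array([54.8, 50.9]), 37.3)
scene rel 1.2199099999999758 -107.56049000000003
side [286.53409091 186.90340909] 176 (array([568.3, -55.8]), array([49.4, 56.8]), 37.2)
side [294.39914163 205.69527897] 233 (array([503.6,  31.8]), array([50., 58.]), 36.8)
side rel -0.597430000000049 108.89930999999996
```

View pics/z3.png

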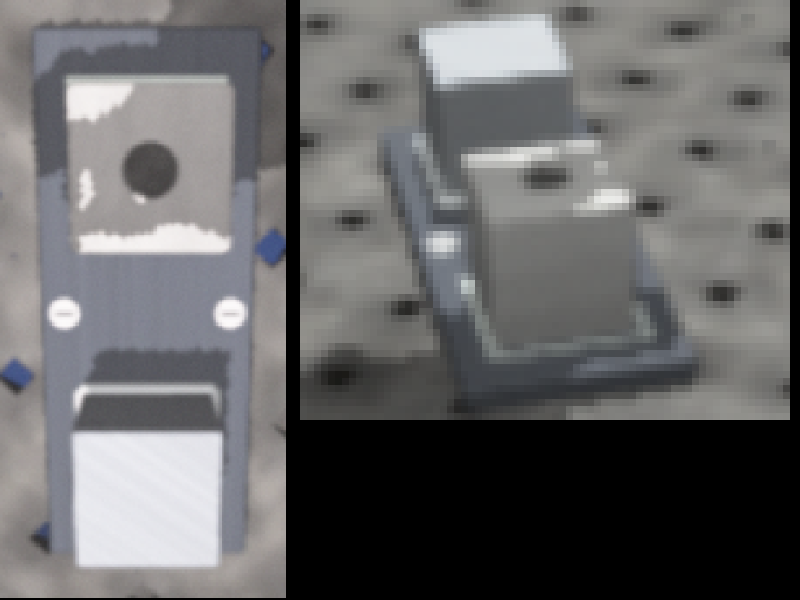

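The block is square inside the outline but about 2 mm towards the riser and 1 mm to +x in all three views. I'll regrip it and nudge it by that amount.

Request:
drive_tool:
  plan:
    - {"dx":0.04,"dy":0,"dz":0.01,"roll":0,"hand":0.085}
    - {"dx":0.07,"dy":0,"dz":0.03,"roll":0,"hand":0.085}
    - {"dx":0.07,"dy":0,"dz":0.07,"roll":0,"hand":0.085}
    - {"dx":0.07,"dy":0,"dz":0.11,"roll":0,"hand":0.085}
    - {"dx":0.07,"dy":0,"dz":0.145,"roll":0,"hand":0.085}
    - {"dx":0.07,"dy":0,"dz":0.165,"roll":0,"hand":0.085}
    - {"dx":0.07,"dy":0,"dz":0.165,"roll":0,"hand":0.085}
    - {"dx":0.07,"dy":0,"dz":0.165,"roll":0,"hand":0.085}
    - {"dx":0.07,"dy":0,"dz":0.165,"roll":0,"hand":0.045}
    - {"dx":0.07,"dy":0,"dz":0.165,"roll":0,"hand":0.04}
    - {"dx":0.07,"dy":0,"dz":0.165,"roll":0,"hand":0.04}
    - {"dx":0.07,"dy":0,"dz":0.165,"roll":0,"hand":0.04}
    - {"dx":0.07,"dy":0,"dz":0.165,"roll":0,"hand":0.04}
    - {"dx":0.07,"dy":0,"dz":0.162,"roll":0,"hand":0.04}
    - {"dx":0.072,"dy":-0.001,"dz":0.162,"roll":0,"hand":0.04}
    - {"dx":0.072,"dy":-0.001,"dz":0.162,"roll":0,"hand":0.04}
    - {"dx":0.072,"dy":-0.001,"dz":0.164,"roll":0,"hand":0.04}
    - {"dx":0.072,"dy":-0.001,"dz":0.1655,"roll":0,"hand":0.04}
    - {"dx":0.072,"dy":-0.001,"dz":0.1655,"roll":0,"hand":0.04}
    - {"dx":0.072,"dy":-0.001,"dz":0.1655,"roll":0,"hand":0.04}

```text
time: 7.37
ee_pos: [0.5001, 0.0294, 0.1957]
tcp_rot: [180.0, 0.0, 126.8]
wrist_force: [-15.1, -0.7, 22.2]
opening: 0.0496
```

Request:
drive_tool:
  plan:
    - {"dx":0,"dy":0,"dz":0,"roll":0,"hand":0.06}
    - {"dx":0,"dy":0,"dz":0,"roll":0,"hand":0.085}
    - {"dx":0,"dy":0,"dz":0,"roll":0,"hand":0.085}
    - {"dx":0,"dy":0,"dz":0,"roll":0,"hand":0.085}
    - {"dx":0,"dy":0,"dz":-0.03,"roll":0,"hand":0.085}
    - {"dx":0,"dy":0,"dz":-0.07,"roll":0,"hand":0.085}
    - {"dx":0,"dy":0,"dz":-0.11,"roll":0,"hand":0.085}
    - {"dx":0,"dy":0,"dz":-0.15,"roll":0,"hand":0.085}
    - {"dx":-0.04,"dy":0,"dz":-0.16,"roll":0,"hand":0.085}
    - {"dx":-0.07,"dy":0,"dz":-0.165,"roll":0,"hand":0.085}
    - {"dx":-0.07,"dy":0,"dz":-0.165,"roll":0,"hand":0.085}
    - {"dx":-0.07,"dy":0,"dz":-0.165,"roll":0,"hand":0.085}

```text
time: 8.37
ee_pos: [0.5432, -0.0277, 0.3578]
tcp_rot: [-180.0, -0.0, 126.7]
wrist_force: [-0.2, -0.1, -0.3]
opening: 0.0851
```

```bash
cat >> h.py <<'E'
ex=np.array([.8011,.5985]);ey=np.array([.5985,-.8011])
E
python3 - <<'E'
from h import *
for n in("scene","side","wrist"):
    c=bot.camera(n); P=cloud(c)
    m=(abs(P[...,2]-.061)<.004)&(P[...,0]>.45)&(P[...,0]<.63)&(abs(P[...,1])<.12)
    k,l,s,ce=cv2.connectedComponentsWithStats(m.astype(np.uint8)); R=[]
    for i in range(1,k):
        if s[i,4]>60: r=rect_at(c,l==i,.06); R.append(r[0]); print(n,r)
    if len(R)==2: print(n,"rel",(R[0]-R[1])@ex,(R[0]-R[1])@ey)
c=dict(np.load("c_scene.npz"));P=cloud(c)
print("plank",rect_at(c,(abs(P[...,2]-.022)<.006)&(c["frame"][...,0]>c["frame"][...,2].astype(int)+25)&(P[...,1]<-.2)&(P[...,0]>.3),.022))
goto(.3885,-.35,.36,78)
E
```

```text
scene (array([498. ,  26.9]), array([56.3, 50.3]), 36.1)
scene (array([564.8, -61.8]), array([55.4, 50.5]), 37.3)
scene rel -0.4265299999999697 -111.03736999999997
side (array([568.4, -55.7]), array([50.1, 56.4]), 36.3)
side (array([501.4,  32.3]), array([49.3, 56.3]), 37.2)
side rel 1.005700000000001 110.5963
wrist (array([501.4,  28.2]), array([50. , 49.3]), 36.8)
wrist (array([567.6, -59.8]), array([49.9, 50.5]), 36.8)
wrist rel -0.3648200000000337 -110.11750000000004
plank (array([ 386.6, -313.3]), array([164.9,  47.7]), 77.8)
t8.52 dx -0.1669 dy -0.3172 dz -0.0024 roll 0.8528 q6 50 [ 0.5422 -0.0262  0.3576] [-1.7995e+02 -5.0000e-02  1.2686e+02] F [-0.8  0.4 -0.3] op 0.0851
```

The block is now 110–111 mm from the riser and less than 1 mm off sideways in all three views. Next the plank; I move above it.

Request:
drive_tool:
  plan:
    - {"dx":-0.16,"dy":-0.322,"dz":0,"roll":0.853,"hand":0.085}
    - {"dx":-0.16,"dy":-0.322,"dz":0,"roll":0.853,"hand":0.085}
    - {"dx":-0.16,"dy":-0.322,"dz":0,"roll":0.853,"hand":0.085}
    - {"dx":-0.16,"dy":-0.322,"dz":0,"roll":0.853,"hand":0.085}
    - {"dx":-0.16,"dy":-0.322,"dz":0,"roll":0.853,"hand":0.085}
    - {"dx":-0.16,"dy":-0.322,"dz":0,"roll":0.853,"hand":0.085}
    - {"dx":-0.16,"dy":-0.322,"dz":0,"roll":0.853,"hand":0.085}
    - {"dx":-0.16,"dy":-0.322,"dz":0,"roll":0.853,"hand":0.085}
    - {"dx":-0.16,"dy":-0.322,"dz":0,"roll":0.853,"hand":0.085}
    - {"dx":-0.16,"dy":-0.322,"dz":0,"roll":0.853,"hand":0.085}
    - {"dx":-0.16,"dy":-0.322,"dz":0,"roll":0.853,"hand":0.085}
    - {"dx":-0.16,"dy":-0.322,"dz":0,"roll":0.853,"hand":0.085}
    - {"dx":-0.16,"dy":-0.322,"dz":0,"roll":0.853,"hand":0.085}

```text
time: 9.6
ee_pos: [0.3812, -0.3466, 0.3582]
tcp_rot: [-180.0, -0.0, 78.1]
wrist_force: [-0.7, -0.1, 0.2]
opening: 0.0851
```

```bash
python3 - <<'E'
from h import *
c=bot.camera("wrist"); save("w4",c); np.savez("c_w4",**c); P=cloud(c); f=c["frame"].astype(int)
r=rect_at(c,(abs(P[...,2]-.022)<.007)&(f[...,0]>f[...,2]+20),.022); print("plank",r)
goto(r[0][0]/1000,r[0][1]/1000,.178,78)
E
```

```text
plank (array([ 389.3, -311.5]), array([159.5,  44.9]), 77.8)
t9.65 dx 0.0360 dy 0.0005 dz 0.1802 roll 0.0013 q6 60 [ 0.3813 -0.3466  0.3582] [ 1.800e+02 -1.000e-02  7.808e+01] F [-0.2 -1.2  0.2] op 0.0849
```

View pics/w4.png

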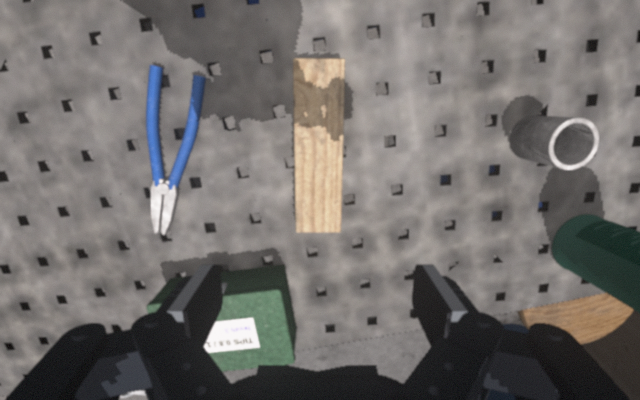

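The plank's whole top is in view at (319,145), 159.5 x 45 mm. The pliers and the green box are clear of the fingers.

Request:
drive_tool:
  force: 30
  plan:
    - {"dx":0.036,"dy":0.0005,"dz":0.02,"roll":0.003,"hand":0.085}
    - {"dx":0.036,"dy":0.0005,"dz":0.06,"roll":0.003,"hand":0.085}
    - {"dx":0.036,"dy":0.0005,"dz":0.1,"roll":0.003,"hand":0.085}
    - {"dx":0.036,"dy":0.0005,"dz":0.14,"roll":0.003,"hand":0.085}
    - {"dx":0.036,"dy":0.0005,"dz":0.165,"roll":0.003,"hand":0.085}
    - {"dx":0.036,"dy":0.0005,"dz":0.178,"roll":0.003,"hand":0.085}
    - {"dx":0.036,"dy":0.0005,"dz":0.18,"roll":0.003,"hand":0.085}
    - {"dx":0.036,"dy":0.0005,"dz":0.18,"roll":0.003,"hand":0.085}
    - {"dx":0.036,"dy":0.0005,"dz":0.18,"roll":0.003,"hand":0.055}
    - {"dx":0.036,"dy":0.0005,"dz":0.18,"roll":0.003,"hand":0.04}
    - {"dx":0.036,"dy":0.0005,"dz":0.18,"roll":0.003,"hand":0.035}
    - {"dx":0.036,"dy":0.0005,"dz":0.18,"roll":0.003,"hand":0.035}
    - {"dx":0.036,"dy":0.0005,"dz":0.18,"roll":0.003,"hand":0.035}
    - {"dx":0.036,"dy":0.0005,"dz":0.18,"roll":0.003,"hand":0.035}
    - {"dx":0.036,"dy":0.0005,"dz":0.18,"roll":0.003,"hand":0.035}

```text
time: 10.9
ee_pos: [0.3891, -0.313, 0.1795]
tcp_rot: [179.9, 0.0, 77.8]
wrist_force: [-0.7, 1.6, 6.4]
opening: 0.044
```

```bash
python3 - <<'E'
from h import *
p=bot.get_obs(); e=p["ee_pos"]; a=np.radians(p["tcp_rot"][2]); d=np.array([.3893,-.3115])-e[:2]
print("plank in tool x: %.4f"%(d@[np.cos(a),np.sin(a)]))
goto(.535,-.016,.29,126.8)
E
```

```text
plank in tool x: 0.0015
t10.90 dx 0.3211 dy 0.0798 dz -0.1105 roll -0.8553 q6 63 [ 0.3891 -0.313   0.1795] [1.7988e+02 4.0000e-02 7.7800e+01] F [-0.7  1.6  6.4] op 0.0440
```

Request:
drive_tool:
  plan:
    - {"dx":0,"dy":0,"dz":-0.03,"roll":0,"hand":0.035}
    - {"dx":0,"dy":0,"dz":-0.07,"roll":0,"hand":0.035}
    - {"dx":0,"dy":0,"dz":-0.11,"roll":0,"hand":0.035}
    - {"dx":0.03,"dy":0.008,"dz":-0.12,"roll":-0.1,"hand":0.035}
    - {"dx":0.07,"dy":0.018,"dz":-0.12,"roll":-0.2,"hand":0.035}
    - {"dx":0.11,"dy":0.028,"dz":-0.12,"roll":-0.3,"hand":0.035}
    - {"dx":0.15,"dy":0.038,"dz":-0.12,"roll":-0.4,"hand":0.035}
    - {"dx":0.19,"dy":0.048,"dz":-0.12,"roll":-0.5,"hand":0.035}
    - {"dx":0.23,"dy":0.058,"dz":-0.12,"roll":-0.6,"hand":0.035}
    - {"dx":0.27,"dy":0.068,"dz":-0.12,"roll":-0.7,"hand":0.035}
    - {"dx":0.305,"dy":0.077,"dz":-0.12,"roll":-0.8,"hand":0.035}
    - {"dx":0.3207,"dy":0.0805,"dz":-0.12,"roll":-0.855,"hand":0.035}
    - {"dx":0.3207,"dy":0.0805,"dz":-0.12,"roll":-0.855,"hand":0.035}
    - {"dx":0.3207,"dy":0.0805,"dz":-0.12,"roll":-0.855,"hand":0.035}
    - {"dx":0.3207,"dy":0.0805,"dz":-0.12,"roll":-0.855,"hand":0.035}

```text
time: 12.15
ee_pos: [0.535, -0.0166, 0.2982]
tcp_rot: [-180.0, -0.0, 126.7]
wrist_force: [-0.1, 0.8, -1.5]
opening: 0.0441
```

```bash
python3 - <<'E'
from h import *
c=bot.camera("wrist"); save("w5",c); P=cloud(c); f=c["frame"].astype(int)
print("plank",rect_at(c,(abs(P[...,2]-.142)<.012)&(f[...,0]>f[...,2]+20),.142))
goto(.5356,-.0166,.240,126.8)
E
```

```text
plank (array([524.1,  -1.4]), array([ 44.9, 125. ]), 36.7)
t12.20 dx -0.0001 dy 0.0008 dz 0.0582 roll -0.0021 q6 52 [ 0.5349 -0.017   0.2982] [-179.99    0.    126.68] F [-0.6  0.2 -0.8] op 0.0444
```

View pics/w5.png

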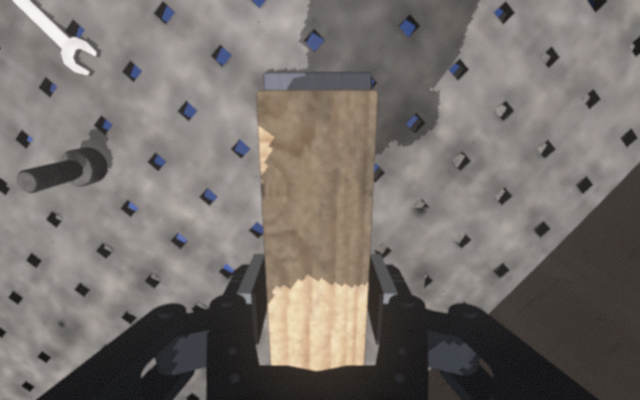

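The plank is straight in the grip, its far edge at row 90, parallel to the plate's edge at row 72. I lower it.

Request:
drive_tool:
  plan:
    - {"dx":-0.0005,"dy":0,"dz":0.02,"roll":-0.001,"hand":0.035}
    - {"dx":-0.0005,"dy":0,"dz":0.04,"roll":-0.001,"hand":0.035}
    - {"dx":-0.0005,"dy":0,"dz":0.052,"roll":-0.001,"hand":0.035}
    - {"dx":-0.0005,"dy":0,"dz":0.057,"roll":-0.001,"hand":0.035}
    - {"dx":-0.0005,"dy":0,"dz":0.0585,"roll":-0.001,"hand":0.035}
    - {"dx":-0.0005,"dy":0,"dz":0.0585,"roll":-0.001,"hand":0.035}
    - {"dx":-0.0005,"dy":0,"dz":0.0585,"roll":-0.001,"hand":0.035}

```text
time: 12.78
ee_pos: [0.5356, -0.017, 0.2404]
tcp_rot: [180.0, 0.0, 126.8]
wrist_force: [0.0, 0.5, -0.5]
opening: 0.0443
```

Request:
drive_tool:
  plan:
    - {"dx":0,"dy":0,"dz":0.001,"roll":0,"hand":0.035}
    - {"dx":0,"dy":0,"dz":0.001,"roll":0,"hand":0.035}
    - {"dx":0,"dy":0,"dz":0.001,"roll":0,"hand":0.035}

```text
time: 13.03
ee_pos: [0.5357, -0.0168, 0.2395]
tcp_rot: [180.0, 0.1, 126.8]
wrist_force: [-0.1, -1.9, 4.7]
opening: 0.0444
```

Request:
drive_tool:
  plan:
    - {"dx":0,"dy":0,"dz":-0.0005,"roll":0,"hand":0.055}
    - {"dx":0,"dy":0,"dz":-0.0005,"roll":0,"hand":0.085}
    - {"dx":0,"dy":0,"dz":-0.0005,"roll":0,"hand":0.085}
    - {"dx":0,"dy":0,"dz":-0.0005,"roll":0,"hand":0.085}
    - {"dx":0,"dy":0,"dz":-0.03,"roll":0,"hand":0.085}
    - {"dx":0,"dy":0,"dz":-0.07,"roll":0,"hand":0.085}
    - {"dx":0,"dy":0,"dz":-0.11,"roll":0,"hand":0.085}
    - {"dx":-0.03,"dy":0,"dz":-0.14,"roll":0,"hand":0.085}
    - {"dx":-0.045,"dy":0,"dz":-0.15,"roll":0,"hand":0.085}
    - {"dx":-0.045,"dy":0,"dz":-0.15,"roll":0,"hand":0.085}
    - {"dx":-0.045,"dy":0,"dz":-0.15,"roll":0,"hand":0.085}

```text
time: 13.95
ee_pos: [0.5628, -0.0531, 0.3886]
tcp_rot: [180.0, 0.0, 126.8]
wrist_force: [-0.2, 0.1, -0.1]
opening: 0.0853
```

```bash
python3 - <<'E'
from h import *
c=bot.camera("wrist"); save("w6",c); P=cloud(c); f=c["frame"].astype(int)
r=rect_at(c,(abs(P[...,2]-.082)<.006)&(P[...,0]>.45),.082); print("plank",r,"in plate",(r[0]-[535,-15.8])@ex,(r[0]-[535,-15.8])@ey)
q=P[(abs(P[...,2]-.082)<.006)&(P[...,0]>.45)]; print("z",np.percentile(q[:,2],[3,50,97]))
goto(.5957-.0,-.3431,.36,126.8)
c=dict(np.load("c_w4.npz")); P=cloud(c)
m=(abs(P[...,2]-.06)<.006)&(P[...,0]>.5)&(P[...,1]>-.42); k=max(cv2.findContours(m.astype(np.uint8),0,1)[0],key=cv2.contourArea)
print("tube",cv2.minEnclosingCircle((on_z(c,k[:,0],.06)[:,:2]*1000).astype(np.float32)))
E
```

```text
plank (array([535.3, -15.8]), array([ 45. , 159.2]), 36.8) in plate 0.24032999999996357 0.1795499999999728
z [0.08101295 0.08238489 0.08373326]
t14.00 dx -0.2525 dy -0.1474 dz 0.0277 roll 0.0002 q6 48 [ 0.5624 -0.0526  0.3877] [-1.7995e+02 -6.0000e-02  1.2681e+02] F [ 0.4 -0.1 -0.8] op 0.0854
tube ((594.5714111328125, -342.3330993652344), 23.679645538330078)
```

View pics/w6.png

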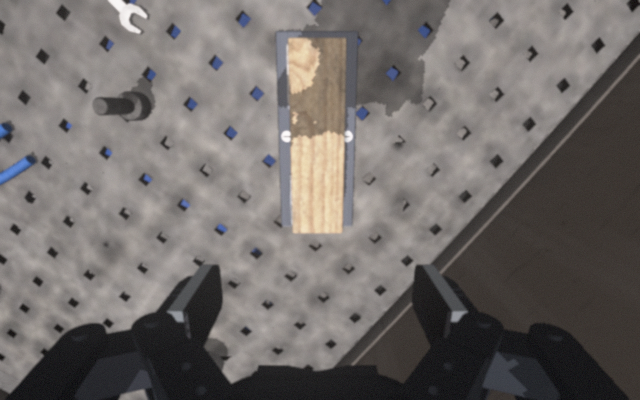

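The plank lies centred and square on both cubes, 0.2 mm off. Next the tube, from straight above.

Request:
drive_tool:
  plan:
    - {"dx":-0.2513,"dy":-0.1477,"dz":0.027,"roll":0,"hand":0.085}
    - {"dx":-0.2513,"dy":-0.1477,"dz":0.027,"roll":0,"hand":0.085}
    - {"dx":-0.2513,"dy":-0.1477,"dz":0.027,"roll":0,"hand":0.085}
    - {"dx":-0.2513,"dy":-0.1477,"dz":0.027,"roll":0,"hand":0.085}
    - {"dx":-0.2513,"dy":-0.1477,"dz":0.027,"roll":0,"hand":0.085}
    - {"dx":-0.2513,"dy":-0.1477,"dz":0.027,"roll":0,"hand":0.085}
    - {"dx":-0.2513,"dy":-0.1477,"dz":0.027,"roll":0,"hand":0.085}
    - {"dx":-0.2513,"dy":-0.1477,"dz":0.027,"roll":0,"hand":0.085}
    - {"dx":-0.2513,"dy":-0.1477,"dz":0.027,"roll":0,"hand":0.085}
    - {"dx":-0.2513,"dy":-0.1477,"dz":0.027,"roll":0,"hand":0.085}
    - {"dx":-0.2513,"dy":-0.1477,"dz":0.027,"roll":0,"hand":0.085}

```text
time: 14.92
ee_pos: [0.595, -0.3408, 0.3616]
tcp_rot: [-180.0, -0.0, 126.9]
wrist_force: [0.2, 0.8, -0.0]
opening: 0.0849
```

```bash
python3 - <<'E'
from h import *
c=bot.camera("wrist"); np.savez("c_w7",**c); P=cloud(c)
m=(abs(P[...,2]-.06)<.004)&(np.hypot(P[...,0]-.595,P[...,1]+.342)<.035); k=max(cv2.findContours(m.astype(np.uint8),0,1)[0],key=cv2.contourArea)
p=(on_z(c,k[:,0],.06)[:,:2]*1000).astype(np.float32)
(x,y),r=cv2.minEnclosingCircle(p); print("tube",x,y,r,cv2.fitEllipse(p),k[:,0].mean(0))
goto(x/1000,y/1000,.19,126.8)
q=P[(P[...,2]>.07)&(P[...,2]<.3)&(np.hypot(P[...,0]-x/1000,P[...,1]-y/1000)<.2)&(P[...,1]<-.38)]; print("bottle",q.min(0),q.max(0))
E
```

```text
tube 596.5616455078125 -343.25653076171875 21.657405853271484 ((596.6079711914062, -343.2586364746094), (41.695926666259766, 42.5733528137207), 33.26176071166992) [316.03623188 201.5942029 ]
t14.97 dx -0.0030 dy -0.0004 dz 0.1721 roll 0.0024 q6 23 [ 0.5951 -0.3407  0.3621] [179.99   0.   126.94] F [ 0.3 -0.4 -0.1] op 0.0848
bottle [ 0.54108618 -0.47683344  0.07001491] [ 0.67616217 -0.38001801  0.25966635]
```

Request:
drive_tool:
  force: 40
  plan:
    - {"dx":-0.003,"dy":-0.0004,"dz":0.03,"roll":0.002,"hand":0.085}
    - {"dx":-0.003,"dy":-0.0004,"dz":0.07,"roll":0.002,"hand":0.085}
    - {"dx":-0.003,"dy":-0.0004,"dz":0.11,"roll":0.002,"hand":0.085}
    - {"dx":-0.003,"dy":-0.0004,"dz":0.145,"roll":0.002,"hand":0.085}
    - {"dx":-0.003,"dy":-0.0004,"dz":0.165,"roll":0.002,"hand":0.085}
    - {"dx":-0.003,"dy":-0.0004,"dz":0.172,"roll":0.002,"hand":0.085}
    - {"dx":-0.003,"dy":-0.0004,"dz":0.172,"roll":0.002,"hand":0.085}
    - {"dx":-0.003,"dy":-0.0004,"dz":0.172,"roll":0.002,"hand":0.055}
    - {"dx":-0.003,"dy":-0.0004,"dz":0.172,"roll":0.002,"hand":0.04}
    - {"dx":-0.003,"dy":-0.0004,"dz":0.172,"roll":0.002,"hand":0.035}
    - {"dx":-0.003,"dy":-0.0004,"dz":0.172,"roll":0.002,"hand":0.035}
    - {"dx":-0.003,"dy":-0.0004,"dz":0.172,"roll":0.002,"hand":0.035}
    - {"dx":-0.003,"dy":-0.0004,"dz":0.172,"roll":0.002,"hand":0.035}
    - {"dx":-0.003,"dy":-0.0004,"dz":0.172,"roll":0.002,"hand":0.035}

```text
time: 16.13
ee_pos: [0.5969, -0.3452, 0.1919]
tcp_rot: [179.9, 0.2, 126.7]
wrist_force: [-2.1, 0.5, 7.8]
opening: 0.0419
```

```bash
python3 - <<'E'
from h import *
p=bot.get_obs(); e=p["ee_pos"]; a=np.radians(p["tcp_rot"][2]); d=np.array([.5966,-.3433])-e[:2]
t=np.array([np.cos(a),np.sin(a)]); s=d@t; print("tube in tool x: %.4f"%s, "y: %.4f"%(d@[t[1],-t[0]]))
goto(.5352-s*t[0],-.0158-s*t[1],e[2]+.082,126.8)
E
```

```text
tube in tool x: 0.0017 y: 0.0009
t16.13 dx 0.2992 dy 0.1475 dz -0.0820 roll -0.0012 q6 23 [ 0.5969 -0.3452  0.1919] [1.7991e+02 1.6000e-01 1.2673e+02] F [-2.1  0.5  7.8] op 0.0419
```

Request:
drive_tool:
  plan:
    - {"dx":0,"dy":0,"dz":-0.03,"roll":0,"hand":0.035}
    - {"dx":0,"dy":0,"dz":-0.07,"roll":0,"hand":0.035}
    - {"dx":0,"dy":0,"dz":-0.11,"roll":0,"hand":0.035}
    - {"dx":0.027,"dy":0.013,"dz":-0.13,"roll":0,"hand":0.035}
    - {"dx":0.063,"dy":0.031,"dz":-0.13,"roll":0,"hand":0.035}
    - {"dx":0.099,"dy":0.049,"dz":-0.13,"roll":0,"hand":0.035}
    - {"dx":0.135,"dy":0.066,"dz":-0.13,"roll":0,"hand":0.035}
    - {"dx":0.171,"dy":0.084,"dz":-0.13,"roll":0,"hand":0.035}
    - {"dx":0.207,"dy":0.102,"dz":-0.13,"roll":0,"hand":0.035}
    - {"dx":0.243,"dy":0.12,"dz":-0.13,"roll":0,"hand":0.035}
    - {"dx":0.279,"dy":0.138,"dz":-0.13,"roll":0,"hand":0.035}
    - {"dx":0.2992,"dy":0.1475,"dz":-0.12,"roll":-0.001,"hand":0.035}
    - {"dx":0.2992,"dy":0.1475,"dz":-0.1,"roll":-0.001,"hand":0.035}
    - {"dx":0.2992,"dy":0.1475,"dz":-0.1,"roll":-0.001,"hand":0.035}
    - {"dx":0.2992,"dy":0.1475,"dz":-0.1,"roll":-0.001,"hand":0.035}

```text
time: 17.38
ee_pos: [0.5354, -0.0169, 0.2895]
tcp_rot: [-179.9, -0.0, 126.8]
wrist_force: [0.1, 0.1, -0.4]
opening: 0.0417
```

```bash
python3 - <<'E'
from h import *
goto(.5352+.001,-.0158-.0014,.1919+.0825,126.8)
for n in("scene","side"):
    c=bot.camera(n); P=cloud(c); f=c["frame"]
    m=(P[...,2]>.08)&(P[...,2]<.135)&(np.hypot(P[...,0]-.535,P[...,1]+.016)<.025)
    q=P[m]; print(n,len(q),"z",np.percentile(q[:,2],[1,99]),np.median(q,0))
E
```

```text
t17.38 dx -0.0007 dy 0.0004 dz 0.0151 roll 0.0002 q6 51 [ 0.5354 -0.0169  0.2895] [-1.7993e+02 -4.0000e-02  1.2681e+02] F [ 0.1  0.1 -0.4] op 0.0417
scene 244 z [0.08039974 0.1344238 ] [ 0.52750683 -0.02816662  0.10239799]
side 352 z [0.0813767  0.13473804] [ 0.52844373 -0.00138526  0.10911045]
```

Request:
drive_tool:
  plan:
    - {"dx":-0.0005,"dy":0.0003,"dz":0.008,"roll":0,"hand":0.035}
    - {"dx":-0.0005,"dy":0.0003,"dz":0.013,"roll":0,"hand":0.035}
    - {"dx":-0.0005,"dy":0.0003,"dz":0.0145,"roll":0,"hand":0.035}
    - {"dx":-0.0005,"dy":0.0003,"dz":0.0145,"roll":0,"hand":0.035}
    - {"dx":-0.0005,"dy":0.0003,"dz":0.0145,"roll":0,"hand":0.035}

```text
time: 17.9
ee_pos: [0.5363, -0.0174, 0.275]
tcp_rot: [-180.0, -0.0, 126.8]
wrist_force: [0.8, 0.6, -1.3]
opening: 0.0417
```

Request:
drive_tool:
  plan:
    - {"dx":0,"dy":0,"dz":0.001,"roll":0,"hand":0.035}
    - {"dx":0,"dy":0,"dz":0.001,"roll":0,"hand":0.035}
    - {"dx":0,"dy":0,"dz":0.001,"roll":0,"hand":0.035}

```text
time: 18.15
ee_pos: [0.5363, -0.0172, 0.2743]
tcp_rot: [180.0, 0.0, 126.8]
wrist_force: [-0.4, -0.1, -1.3]
opening: 0.0414
```

Request:
drive_tool:
  plan:
    - {"dx":0,"dy":0,"dz":0.001,"roll":0,"hand":0.035}
    - {"dx":0,"dy":0,"dz":0.001,"roll":0,"hand":0.035}
    - {"dx":0,"dy":0,"dz":0.001,"roll":0,"hand":0.035}

```text
time: 18.4
ee_pos: [0.5363, -0.0172, 0.2739]
tcp_rot: [180.0, 0.0, 126.8]
wrist_force: [-2.4, 0.1, 6.3]
opening: 0.0419
```

Request:
drive_tool:
  plan:
    - {"dx":0,"dy":0,"dz":-0.0005,"roll":0,"hand":0.05}
    - {"dx":0,"dy":0,"dz":-0.0005,"roll":0,"hand":0.07}
    - {"dx":0,"dy":0,"dz":-0.0005,"roll":0,"hand":0.085}
    - {"dx":0,"dy":0,"dz":-0.0005,"roll":0,"hand":0.085}
    - {"dx":0,"dy":0,"dz":-0.0005,"roll":0,"hand":0.085}
    - {"dx":0,"dy":0,"dz":-0.03,"roll":0,"hand":0.085}
    - {"dx":0,"dy":0,"dz":-0.07,"roll":0,"hand":0.085}
    - {"dx":0,"dy":0,"dz":-0.11,"roll":0,"hand":0.085}
    - {"dx":-0.03,"dy":0,"dz":-0.14,"roll":0,"hand":0.085}
    - {"dx":-0.03,"dy":0,"dz":-0.14,"roll":0,"hand":0.085}
    - {"dx":-0.03,"dy":0,"dz":-0.14,"roll":0,"hand":0.085}

```text
time: 19.32
ee_pos: [0.555, -0.042, 0.4147]
tcp_rot: [179.9, 0.1, 126.7]
wrist_force: [-0.1, -0.4, -0.1]
opening: 0.085
```

```bash
python3 - <<'E'
from h import *
c=bot.camera("wrist"); save("w8",c); P=cloud(c)
m=(abs(P[...,2]-.142)<.005)&(np.hypot(P[...,0]-.535,P[...,1]+.016)<.04); k=max(cv2.findContours(m.astype(np.uint8),0,1)[0],key=cv2.contourArea)
(x,y),r=cv2.minEnclosingCircle((on_z(c,k[:,0],.142)[:,:2]*1000).astype(np.float32)); print("tube",x,y,r,(np.array([x,y])-[535.2,-15.8])@ex,(np.array([x,y])-[535.2,-15.8])@ey)
c=bot.camera("side"); np.savez("c_side8",**c); P=cloud(c)
m=(P[...,0]>.5)&(P[...,1]>.25)&(P[...,1]<.38)&(P[...,2]>.002)&(P[...,2]<.05)
q=P[m]; t=q[q[:,2]>.015]; print("leg",t.mean(0)); 
l=cv2.fitLine(t[:,:2].astype(np.float32),cv2.DIST_L2,0,.01,.01); print("leg dir",np.degrees(np.arctan2(l[1],l[0])))
f=q[(q[:,2]<.009)]; print("foot",np.median(f,0))
goto(.58,.31,.36,126.8)
E
```

```text
tube 535.3285522460938 -15.313158988952637 21.518722534179688 0.39435754945751406 -0.31306981466296113
leg [0.58953042 0.29572348 0.03046092]
leg dir [-0.90957314]
foot [0.56961996 0.3238578  0.00433316]
t19.42 dx 0.2659 dy 0.2309 dz 0.0519 roll -0.0006 q6 49 [ 0.5542 -0.0412  0.4119] [-1.7993e+02 -8.0000e-02  1.2676e+02] F [-0.6  0.6 -0.6] op 0.0849
```

View pics/w8.png

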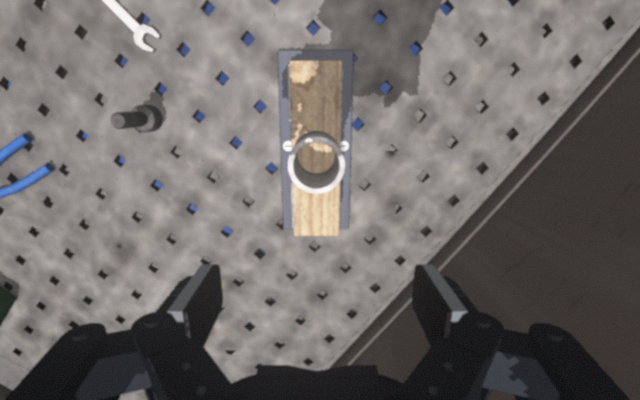

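The tube stands 0.5 mm from the bridge's middle. Next I look at the cleat from above.

Request:
drive_tool:
  plan:
    - {"dx":0.2723,"dy":0.2357,"dz":0.05,"roll":-0.26,"hand":0.085}
    - {"dx":0.2723,"dy":0.2357,"dz":0.05,"roll":-0.26,"hand":0.085}
    - {"dx":0.2723,"dy":0.2357,"dz":0.05,"roll":-0.26,"hand":0.085}
    - {"dx":0.2723,"dy":0.2357,"dz":0.05,"roll":-0.26,"hand":0.085}
    - {"dx":0.2723,"dy":0.2357,"dz":0.05,"roll":-0.26,"hand":0.085}
    - {"dx":0.2723,"dy":0.2357,"dz":0.05,"roll":-0.26,"hand":0.085}
    - {"dx":0.2723,"dy":0.2357,"dz":0.05,"roll":-0.26,"hand":0.085}
    - {"dx":0.2723,"dy":0.2357,"dz":0.05,"roll":-0.26,"hand":0.085}
    - {"dx":0.2723,"dy":0.2357,"dz":0.05,"roll":-0.26,"hand":0.085}
    - {"dx":0.2723,"dy":0.2357,"dz":0.05,"roll":-0.26,"hand":0.085}
    - {"dx":0.2723,"dy":0.2357,"dz":0.05,"roll":-0.26,"hand":0.085}
    - {"dx":0.2723,"dy":0.2357,"dz":0.05,"roll":-0.26,"hand":0.085}
    - {"dx":0.2723,"dy":0.2357,"dz":0.05,"roll":-0.26,"hand":0.085}

```text
time: 20.5
ee_pos: [0.5797, 0.3172, 0.3629]
tcp_rot: [-180.0, -0.0, 141.6]
wrist_force: [0.4, -1.4, 0.3]
opening: 0.0848
```

```bash
python3 - <<'E'
from h import *
c=bot.camera("wrist"); save("w9",c); np.savez("c_w9",**c); P=cloud(c)
n=np.hypot(P[...,0]-.58,P[...,1]-.318)<.06
print("legtop",rect_at(c,n&(abs(P[...,2]-.0405)<.004),.040))
print("all",rect_at(c,n&(P[...,2]>.0022)&(P[...,2]<.008),.004))
goto(.58,.318,.178,141.7)
E
```

```text
legtop (array([585.4, 313.8]), array([48.8,  5.2]), 53.1)
all (array([570.3, 325.3]), array([50.1, 37.4]), 53.1)
t20.55 dx 0.0005 dy 0.0009 dz 0.1853 roll -0.0015 q6 67 [0.5799 0.317  0.3633] [-179.99   -0.    141.62] F [-0.8 -0.5  0.3] op 0.0847
```

View pics/w9.png

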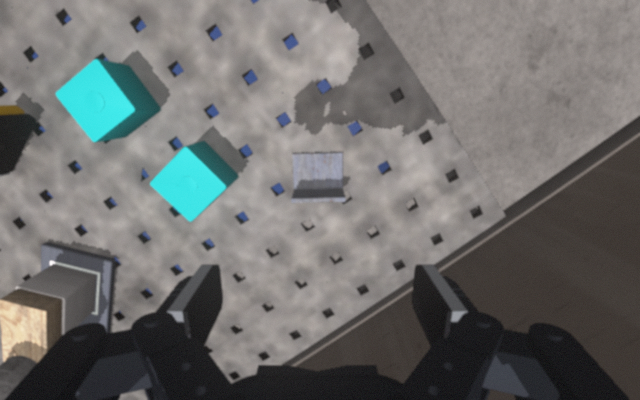

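The cleat is at (318,178): foot towards the top of the picture, leg at row 193 on the lower side. Its yaw fits and the turquoise cube at (195,180) is clear of the left finger. I grip close to the leg.

Request:
drive_tool:
  force: 40
  plan:
    - {"dx":-0.0013,"dy":0.0008,"dz":0.03,"roll":-0.026,"hand":0.085}
    - {"dx":-0.0013,"dy":0.0008,"dz":0.07,"roll":-0.026,"hand":0.085}
    - {"dx":-0.0013,"dy":0.0008,"dz":0.11,"roll":-0.026,"hand":0.085}
    - {"dx":-0.0013,"dy":0.0008,"dz":0.15,"roll":-0.026,"hand":0.085}
    - {"dx":-0.0013,"dy":0.0008,"dz":0.173,"roll":-0.026,"hand":0.085}
    - {"dx":-0.0013,"dy":0.0008,"dz":0.184,"roll":-0.026,"hand":0.085}
    - {"dx":-0.0013,"dy":0.0008,"dz":0.184,"roll":-0.026,"hand":0.085}
    - {"dx":-0.0013,"dy":0.0008,"dz":0.184,"roll":-0.026,"hand":0.085}
    - {"dx":-0.0013,"dy":0.0008,"dz":0.184,"roll":-0.026,"hand":0.06}
    - {"dx":-0.0013,"dy":0.0008,"dz":0.184,"roll":-0.026,"hand":0.05}
    - {"dx":-0.0013,"dy":0.0008,"dz":0.184,"roll":-0.026,"hand":0.042}
    - {"dx":-0.0013,"dy":0.0008,"dz":0.184,"roll":-0.026,"hand":0.042}
    - {"dx":-0.0013,"dy":0.0008,"dz":0.184,"roll":-0.026,"hand":0.042}
    - {"dx":-0.0013,"dy":0.0008,"dz":0.184,"roll":-0.026,"hand":0.042}
    - {"dx":-0.0013,"dy":0.0008,"dz":0.184,"roll":-0.026,"hand":0.042}

```text
time: 21.8
ee_pos: [0.582, 0.3181, 0.1814]
tcp_rot: [179.8, 0.1, 143.2]
wrist_force: [-0.6, -1.7, 5.6]
opening: 0.0492
```

```bash
python3 - <<'E'
from h import *
p=bot.get_obs(); e=p["ee_pos"]; a=np.radians(p["tcp_rot"][2]); d=np.array([.5710,.3246])-e[:2]
t=np.array([np.cos(a),np.sin(a)]); s=d@t; v=d@[t[1],-t[0]]; print("cleat origin in tool x: %.4f y %.4f"%(s,v))
M=np.array([.5352,-.0158])-.055*np.array([.5985,-.8011]); print("target",M)
b=np.radians(-53.2); T=np.array([np.cos(b),np.sin(b)]); g=M-s*T; print(g)
goto(g[0],g[1],e[2]+.082+.03,-53.2)
E
```

```text
cleat origin in tool x: 0.0127 y -0.0014
target [0.5022825 0.0282605]
[0.49469037 0.03840911]
t21.80 dx -0.0978 dy -0.2762 dz -0.1120 roll -2.8559 q6 65 [0.582  0.3181 0.1814] [1.7985e+02 8.0000e-02 1.4317e+02] F [-0.6 -1.7  5.6] op 0.0492
```

Request:
drive_tool:
  plan:
    - {"dx":0,"dy":0,"dz":-0.03,"roll":0,"hand":0.042}
    - {"dx":0,"dy":0,"dz":-0.07,"roll":0,"hand":0.042}
    - {"dx":0,"dy":0,"dz":-0.11,"roll":0,"hand":0.042}
    - {"dx":0,"dy":0,"dz":-0.15,"roll":-0.1,"hand":0.042}
    - {"dx":-0.01,"dy":-0.03,"dz":-0.18,"roll":-0.22,"hand":0.042}
    - {"dx":-0.02,"dy":-0.06,"dz":-0.18,"roll":-0.34,"hand":0.042}
    - {"dx":-0.03,"dy":-0.09,"dz":-0.18,"roll":-0.46,"hand":0.042}
    - {"dx":-0.04,"dy":-0.12,"dz":-0.18,"roll":-0.58,"hand":0.042}
    - {"dx":-0.05,"dy":-0.15,"dz":-0.18,"roll":-0.7,"hand":0.042}
    - {"dx":-0.06,"dy":-0.18,"dz":-0.18,"roll":-0.82,"hand":0.042}
    - {"dx":-0.07,"dy":-0.21,"dz":-0.18,"roll":-0.94,"hand":0.042}
    - {"dx":-0.08,"dy":-0.24,"dz":-0.18,"roll":-1.06,"hand":0.042}
    - {"dx":-0.09,"dy":-0.265,"dz":-0.18,"roll":-1.18,"hand":0.042}
    - {"dx":-0.0978,"dy":-0.2762,"dz":-0.18,"roll":-1.3,"hand":0.042}
    - {"dx":-0.0978,"dy":-0.2762,"dz":-0.18,"roll":-1.42,"hand":0.042}
    - {"dx":-0.0978,"dy":-0.2762,"dz":-0.18,"roll":-1.54,"hand":0.042}
    - {"dx":-0.0978,"dy":-0.2762,"dz":-0.18,"roll":-1.66,"hand":0.042}
    - {"dx":-0.0978,"dy":-0.2762,"dz":-0.18,"roll":-1.78,"hand":0.042}
    - {"dx":-0.0978,"dy":-0.2762,"dz":-0.18,"roll":-1.9,"hand":0.042}
    - {"dx":-0.0978,"dy":-0.2762,"dz":-0.18,"roll":-1.9,"hand":0.042}

```text
time: 23.47
ee_pos: [0.4941, 0.0382, 0.3599]
tcp_rot: [-179.9, 0.0, -107.7]
wrist_force: [-0.3, 0.1, -1.7]
opening: 0.0492
```

Request:
drive_tool:
  plan:
    - {"dx":0,"dy":0,"dz":0,"roll":-0.12,"hand":0.042}
    - {"dx":0,"dy":0,"dz":0,"roll":-0.24,"hand":0.042}
    - {"dx":0,"dy":0,"dz":0,"roll":-0.36,"hand":0.042}
    - {"dx":0,"dy":0,"dz":0,"roll":-0.48,"hand":0.042}
    - {"dx":0,"dy":0,"dz":0,"roll":-0.6,"hand":0.042}
    - {"dx":0,"dy":0,"dz":0,"roll":-0.72,"hand":0.042}
    - {"dx":0,"dy":0,"dz":0,"roll":-0.84,"hand":0.042}
    - {"dx":0,"dy":0,"dz":0,"roll":-0.956,"hand":0.042}
    - {"dx":0,"dy":0,"dz":0,"roll":-0.956,"hand":0.042}
    - {"dx":0,"dy":0,"dz":0,"roll":-0.956,"hand":0.042}
    - {"dx":0,"dy":0,"dz":0,"roll":-0.956,"hand":0.042}

```text
time: 24.38
ee_pos: [0.4942, 0.0382, 0.3594]
tcp_rot: [-180.0, -0.0, -53.5]
wrist_force: [-0.3, -0.5, -1.5]
opening: 0.0489
```

```bash
python3 - <<'E'
from h import *
goto(.4947,.0384,.1814+.083,-53.2)
c=bot.camera("wrist"); save("w10",c); np.savez("c_w10",**c); P=cloud(c)
n=np.hypot(P[...,0]-.502,P[...,1]-.028)<.05
q=P[n&(P[...,2]>.15)&(P[...,2]<.26)]; print(len(q),np.percentile(q[:,2],[2,30,50,70,98]))
E
```

```text
t24.38 dx 0.0001 dy -0.0006 dz 0.0950 roll -0.0054 q6 -122 [0.4942 0.0382 0.3594] [-1.7998e+02 -1.0000e-02 -5.3510e+01] F [-0.3 -0.5 -1.5] op 0.0489
28346 [0.18149491 0.19206704 0.21678713 0.24033728 0.25908857]
```

View pics/w10.png

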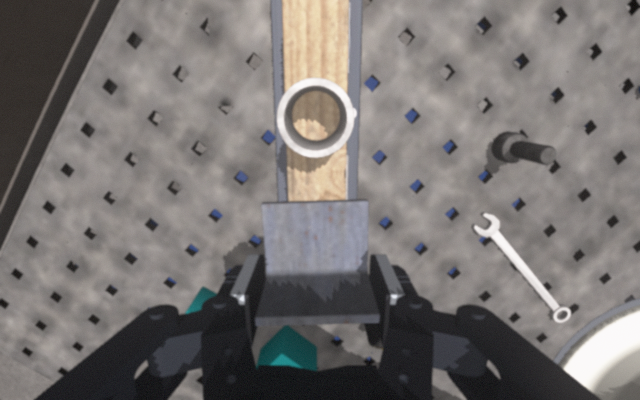

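The cleat hangs level, its foot's inner edge at row 202 (columns 262–367) facing the tube, its leg on the outer side. I check that edge by ray.

```bash
python3 - <<'E'
from h import *
c=dict(np.load("c_w10.npz")); P=cloud(c)
m=((abs(P[...,2]-.182)<.006)&(np.hypot(P[...,0]-.505,P[...,1]-.024)<.05)).astype(np.uint8)
cols=np.arange(266,364); rows=np.array([np.argmax(m[150:260,k])+150 for k in cols]); ok=rows>150
e=on_z(c,np.c_[cols,rows-.5][ok],.182)[:,:2]*1000
l=cv2.fitLine(e.astype(np.float32),cv2.DIST_HUBER,0,.01,.01).ravel(); print("edge dir",np.degrees(np.arctan2(l[1],l[0])))
k=[np.where(m[r])[0] for r in range(210,240)]; L=on_z(c,[[a[0],r] for r,a in zip(range(210,240),k)],.182);Rr=on_z(c,[[a[-1],r] for r,a in zip(range(210,240),k)],.182)
mid=((L+Rr)/2)[:,:2]*1000; print("width",np.linalg.norm((L-Rr)[:,:2],axis=1).mean()*1000)
g=np.array([502.3,28.3]); print("centreline off x",((mid-g)@ex).mean(),"inner edge y",((e-g)@ey).mean())
E
```

```text
edge dir 38.1033
width 49.556897128203836
centreline off x 0.8524017448722426 inner edge y 19.319205146321895
```

Request:
drive_tool:
  plan:
    - {"dx":0.0004,"dy":0.0002,"dz":0.03,"roll":-0.004,"hand":0.042}
    - {"dx":0.0004,"dy":0.0002,"dz":0.06,"roll":-0.004,"hand":0.042}
    - {"dx":0.0004,"dy":0.0002,"dz":0.08,"roll":-0.004,"hand":0.042}
    - {"dx":0.0004,"dy":0.0002,"dz":0.09,"roll":-0.004,"hand":0.042}
    - {"dx":0.0004,"dy":0.0002,"dz":0.094,"roll":-0.004,"hand":0.042}
    - {"dx":0.0004,"dy":0.0002,"dz":0.095,"roll":-0.004,"hand":0.042}
    - {"dx":0.0004,"dy":0.0002,"dz":0.095,"roll":-0.004,"hand":0.042}
    - {"dx":0.0004,"dy":0.0002,"dz":0.095,"roll":-0.004,"hand":0.042}

```text
time: 25.1
ee_pos: [0.4947, 0.0378, 0.2657]
tcp_rot: [-179.9, -0.1, -53.0]
wrist_force: [-0.3, -0.1, -0.1]
opening: 0.049
```

Request:
drive_tool:
  plan:
    - {"dx":0,"dy":0,"dz":0.001,"roll":0,"hand":0.042}
    - {"dx":0,"dy":0,"dz":0.001,"roll":0,"hand":0.042}
    - {"dx":0,"dy":0,"dz":0.001,"roll":0,"hand":0.042}

```text
time: 25.35
ee_pos: [0.4944, 0.0377, 0.2637]
tcp_rot: [-180.0, -0.0, -53.0]
wrist_force: [0.2, -0.0, -1.0]
opening: 0.0488
```

```bash
python3 - <<'E'
from h import *
goto(.4947,.0384,.2634,-53.2)
c=bot.camera("side"); save("s11",c,(250,150,330,240),6); P=cloud(c)
E
```

```text
t25.35 dx -0.0004 dy -0.0006 dz 0.0003 roll 0.0040 q6 -123 [0.4944 0.0377 0.2637] [-1.7996e+02 -2.0000e-02 -5.2970e+01] F [ 0.2 -0.  -1. ] op 0.0488
```

View pics/s11.png

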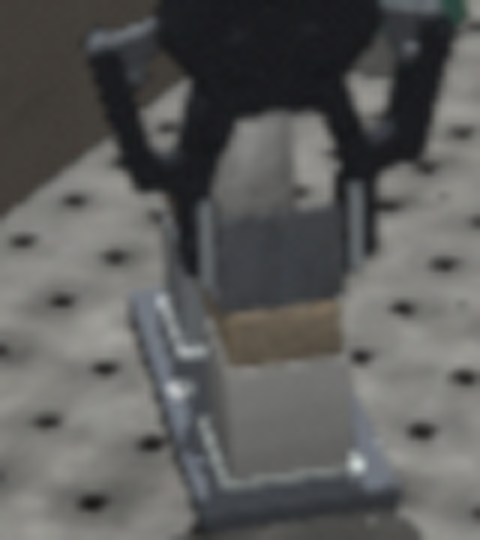

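The side view shows the cleat just above or on the bridge at (275,305), centred over the block. No contact force yet, so I go on down in small steps, turning 0.2°.

Request:
drive_tool:
  plan:
    - {"dx":0,"dy":0,"dz":0.0008,"roll":0.002,"hand":0.042}
    - {"dx":0,"dy":0,"dz":0.001,"roll":0.002,"hand":0.042}
    - {"dx":0,"dy":0,"dz":0.001,"roll":0.002,"hand":0.042}

```text
time: 25.65
ee_pos: [0.4943, 0.0377, 0.2634]
tcp_rot: [-179.9, -0.0, -53.1]
wrist_force: [-2.7, -0.0, 7.7]
opening: 0.0486
```

Request:
drive_tool:
  plan:
    - {"dx":0,"dy":0,"dz":-0.0006,"roll":0,"hand":0.055}
    - {"dx":0,"dy":0,"dz":-0.0006,"roll":0,"hand":0.07}
    - {"dx":0,"dy":0,"dz":-0.0006,"roll":0,"hand":0.085}
    - {"dx":0,"dy":0,"dz":-0.0006,"roll":0,"hand":0.085}
    - {"dx":0,"dy":0,"dz":-0.0006,"roll":0,"hand":0.085}
    - {"dx":0,"dy":0,"dz":-0.03,"roll":0,"hand":0.085}
    - {"dx":0,"dy":0,"dz":-0.07,"roll":0,"hand":0.085}
    - {"dx":0,"dy":0,"dz":-0.11,"roll":0,"hand":0.085}
    - {"dx":-0.03,"dy":0,"dz":-0.15,"roll":0,"hand":0.085}
    - {"dx":-0.03,"dy":0,"dz":-0.15,"roll":0,"hand":0.085}
    - {"dx":-0.03,"dy":0,"dz":-0.15,"roll":0,"hand":0.085}

```text
time: 26.57
ee_pos: [0.4759, 0.0625, 0.415]
tcp_rot: [-179.8, -0.1, -53.0]
wrist_force: [0.2, -0.6, 0.5]
opening: 0.0848
```

```bash
python3 - <<'E'
from h import *
c=bot.camera("wrist"); save("w12",c); np.savez("c_w12",**c); P=cloud(c)
n=np.hypot(P[...,0]-.502,P[...,1]-.028)<.045
g=np.array([502.3,28.3])
r=rect_at(c,n&(abs(P[...,2]-.122)<.004),.122); print("legtop",r,(r[0]-g)@ex,(r[0]-g)@ey,"want 0,-18")
m=(abs(P[...,2]-.142)<.005)&(np.hypot(P[...,0]-.535,P[...,1]+.016)<.04); k=max(cv2.findContours(m.astype(np.uint8),0,1)[0],key=cv2.contourArea)
(x,y),rr=cv2.minEnclosingCircle((on_z(c,k[:,0],.142)[:,:2]*1000).astype(np.float32)); print("tube",x,y,rr)
f=c["frame"].astype(int)
r=rect_at(c,(abs(P[...,2]-.082)<.006)&(f[...,0]>f[...,2]+15)&(P[...,0]>.45),.082); print("plank",r)
for nm in("side","scene"):
    c=bot.camera(nm); P=cloud(c)
    for t,x0,y0,h in(("pin",.368,-.102,.068),("tape",.350,.103,.062)):
        q=P[(np.hypot(P[...,0]-x0,P[...,1]-y0)<.05)&(abs(P[...,2]-h)<.006)]; 
        if len(q): print(nm,t,q.mean(0))
    c0=dict(np.load(f"c_{nm}.npz")); P=cloud(c0)
    for t,x0,y0,h in(("pin",.368,-.102,.068),("tape",.350,.103,.062)):
        q=P[(np.hypot(P[...,0]-x0,P[...,1]-y0)<.05)&(abs(P[...,2]-h)<.006)]
        if len(q): print(nm,t,"before",q.mean(0))
E
```

```text
legtop (array([491.3,  43.4]), array([49.9,  4.7]), 38.6) 0.22524999999999828 -18.68011 want 0,-18
tube 535.825927734375 -15.156457901000977 21.360015869140625
plank (array([559.9, -48.2]), array([44.5, 39.6]), 36.6)
side pin [ 0.36808194 -0.09724616  0.06697654]
side tape [0.34895401 0.11104918 0.06054985]
side pin before [ 0.36812472 -0.0976052   0.06660106]
side tape before [0.34912846 0.11085462 0.06052313]
scene pin [ 0.36545362 -0.1034699   0.06649196]
scene tape [0.34717247 0.10012239 0.06006665]
scene pin before [ 0.36539412 -0.10383613  0.06696477]
scene tape before [0.34742539 0.09939094 0.06020515]
```

View pics/w12.png

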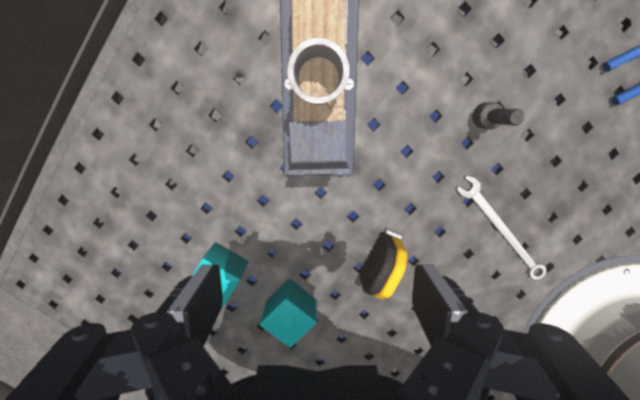

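The cleat looks well placed, with its leg at (320,172) on the outer side. The leg top's yaw reads 38.6° against 36.8°, so I check it with line fits.

```bash
python3 - <<'E'
from h import *
c=dict(np.load("c_w12.npz")); P=cloud(c)
g=cv2.cvtColor(c["frame"],cv2.COLOR_RGB2GRAY)
s=cv2.createLineSegmentDetector().detect(g)[0][:,0]
for a in s:
    u=(a[0]+a[2])/2; v=(a[1]+a[3])/2
    if 275<u<365 and 90<v<185 and np.hypot(a[2]-a[0],a[3]-a[1])>22:
        for z in (.122,.086): pass
        o=[]
        for z in(.01,.086,.122):
            p=on_z(c,[a[:2],a[2:]],z); d=(p[1]-p[0]); o.append(round(np.degrees(np.arctan2(d[1],d[0]))%90,1))
        print(a.round(1),"ang at z .01/.086/.122",o,"len",round(np.linalg.norm(d)*1000))
E
```

```text
[306.8 102.  330.7 102.6] ang at z .01/.086/.122 [np.float64(35.7), np.float64(35.7), np.float64(35.7)] len 18
[349.4 167.7 288.1 169.3] ang at z .01/.086/.122 [np.float64(38.5), np.float64(38.5), np.float64(38.5)] len 49
[285.6 174.2 348.1 172.8] ang at z .01/.086/.122 [np.float64(38.3), np.float64(38.3), np.float64(38.3)] len 50
[290.6 162.  345.7 160.6] ang at z .01/.086/.122 [np.float64(38.5), np.float64(38.5), np.float64(38.5)] len 44
[288.6 123.  291.1 160.6] ang at z .01/.086/.122 [np.float64(39.6), np.float64(39.6), np.float64(39.6)] len 29
[355.1 116.9 354.2 146.9] ang at z .01/.086/.122 [np.float64(37.1), np.float64(37.1), np.float64(37.1)] len 23
[288.3 168.1 286.3 143.1] ang at z .01/.086/.122 [np.float64(40.0), np.float64(40.0), np.float64(40.0)] len 20
[281.5 143.1 282.1 119.4] ang at z .01/.086/.122 [np.float64(33.8), np.float64(33.8), np.float64(33.8)] len 18
[293.1  93.1 292.7 119.4] ang at z .01/.086/.122 [np.float64(35.1), np.float64(35.1), np.float64(35.1)] len 19
[345.1 158.1 345.  121.9] ang at z .01/.086/.122 [np.float64(38.6), np.float64(38.6), np.float64(38.6)] len 28
```

Every cleat edge reads 38.5°, so it is 1.7° out of square. I regrip it aligned, lift 3 mm, turn it back by 1.7° and set it down.

Request:
drive_tool:
  plan:
    - {"dx":0.03,"dy":0,"dz":0.01,"roll":-0.029,"hand":0.085}
    - {"dx":0.03,"dy":0,"dz":0.045,"roll":-0.029,"hand":0.085}
    - {"dx":0.03,"dy":0,"dz":0.085,"roll":-0.029,"hand":0.085}
    - {"dx":0.03,"dy":0,"dz":0.12,"roll":-0.029,"hand":0.085}
    - {"dx":0.03,"dy":0,"dz":0.14,"roll":-0.029,"hand":0.085}
    - {"dx":0.03,"dy":0,"dz":0.149,"roll":-0.029,"hand":0.085}
    - {"dx":0.03,"dy":0,"dz":0.149,"roll":-0.029,"hand":0.085}
    - {"dx":0.03,"dy":0,"dz":0.149,"roll":-0.029,"hand":0.085}
    - {"dx":0.03,"dy":0,"dz":0.149,"roll":-0.029,"hand":0.06}
    - {"dx":0.03,"dy":0,"dz":0.149,"roll":-0.029,"hand":0.05}
    - {"dx":0.03,"dy":0,"dz":0.149,"roll":-0.029,"hand":0.042}
    - {"dx":0.03,"dy":0,"dz":0.149,"roll":-0.029,"hand":0.042}
    - {"dx":0.03,"dy":0,"dz":0.149,"roll":-0.029,"hand":0.042}
    - {"dx":0.03,"dy":0,"dz":0.149,"roll":-0.029,"hand":0.042}

```text
time: 27.88
ee_pos: [0.4946, 0.0377, 0.2647]
tcp_rot: [-179.9, -0.1, -51.4]
wrist_force: [-0.1, -0.3, 4.4]
opening: 0.0489
```

Request:
drive_tool:
  plan:
    - {"dx":0,"dy":0,"dz":-0.003,"roll":0,"hand":0.042}
    - {"dx":0,"dy":0,"dz":-0.003,"roll":0,"hand":0.042}
    - {"dx":0.0006,"dy":0,"dz":-0.003,"roll":0.015,"hand":0.042}
    - {"dx":0.0006,"dy":0,"dz":-0.003,"roll":0.03,"hand":0.042}
    - {"dx":0.0006,"dy":0,"dz":-0.003,"roll":0.03,"hand":0.042}
    - {"dx":0.0006,"dy":0,"dz":-0.003,"roll":0.03,"hand":0.042}
    - {"dx":0.0006,"dy":0,"dz":-0.001,"roll":0.03,"hand":0.042}
    - {"dx":0.0006,"dy":0,"dz":-0.001,"roll":0.03,"hand":0.042}

```text
time: 28.55
ee_pos: [0.4947, 0.0373, 0.2648]
tcp_rot: [-180.0, -0.0, -53.1]
wrist_force: [-1.6, 0.4, 5.0]
opening: 0.049
```

Request:
drive_tool:
  plan:
    - {"dx":0,"dy":0,"dz":-0.0003,"roll":0,"hand":0.055}
    - {"dx":0,"dy":0,"dz":-0.0003,"roll":0,"hand":0.07}
    - {"dx":0,"dy":0,"dz":-0.0003,"roll":0,"hand":0.085}
    - {"dx":0,"dy":0,"dz":-0.0003,"roll":0,"hand":0.085}
    - {"dx":0,"dy":0,"dz":-0.0003,"roll":0,"hand":0.085}
    - {"dx":0,"dy":0,"dz":-0.03,"roll":0,"hand":0.085}
    - {"dx":0,"dy":0,"dz":-0.07,"roll":0,"hand":0.085}
    - {"dx":0,"dy":0,"dz":-0.11,"roll":0,"hand":0.085}
    - {"dx":-0.03,"dy":0,"dz":-0.15,"roll":0,"hand":0.085}
    - {"dx":-0.03,"dy":0,"dz":-0.15,"roll":0,"hand":0.085}
    - {"dx":-0.03,"dy":0,"dz":-0.15,"roll":0,"hand":0.085}

```text
time: 29.47
ee_pos: [0.4763, 0.062, 0.4171]
tcp_rot: [-179.8, -0.1, -53.1]
wrist_force: [-0.4, 0.3, -0.8]
opening: 0.0852
```

```bash
python3 - <<'E'
from h import *
c=bot.camera("wrist"); P=cloud(c); g=np.array([502.3,28.3])
n=np.hypot(P[...,0]-.502,P[...,1]-.028)<.045
r=rect_at(c,n&(abs(P[...,2]-.122)<.004),.122); print("legtop",r,(r[0]-g)@ex,(r[0]-g)@ey,"want 0,-18")
m=(abs(P[...,2]-.142)<.005)&(np.hypot(P[...,0]-.535,P[...,1]+.016)<.04); k=max(cv2.findContours(m.astype(np.uint8),0,1)[0],key=cv2.contourArea)
print("tube",cv2.minEnclosingCircle((on_z(c,k[:,0],.142)[:,:2]*1000).astype(np.float32)))
f=c["frame"].astype(int)
print("plank part",rect_at(c,(abs(P[...,2]-.082)<.006)&(f[...,0]>f[...,2]+15)&(P[...,0]>.45),.082))
a=cv2.resize(c["frame"][0:200,240:400],(480,600),interpolation=3)
s=bot.camera("scene"); b=cv2.resize(s["frame"][160:240,290:390],(320,256),interpolation=3)
s=bot.camera("side"); d=cv2.resize(s["frame"][150:240,250:330],(300,338),interpolation=3)
h=np.zeros((600,800,3),np.uint8); h[:,:480]=a; h[:256,480:]=b; h[256:594,480:780]=d; cv2.imwrite("pics/fin.png",h[:,:,::-1])
E
```

```text
legtop (array([491.2,  43. ]), array([49.5,  4.9]), 37.0) -0.09426000000001811 -18.419520000000013 want 0,-18
tube ((535.7786865234375, -15.185928344726562), 21.36610221862793)
plank part (array([560.1, -48.7]), array([44.5, 41.4]), 35.9)
```

View pics/fin.png

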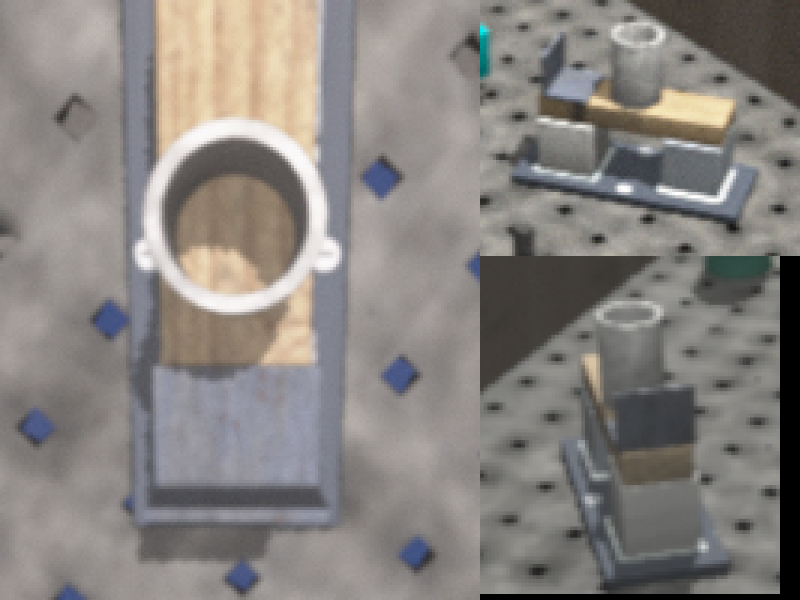

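The whole assembly stands correctly: the tube is at the middle, the cleat is square with its leg outward, and the gripper is clear. I hand the job in.

```bash
python3 -c "
from workcell import bot
print(bot.job_done())"
```

```text
the job is handed in; nothing more can be done
None
```

The raised rest is set up as asked and handed in at about 30 s, with the gripper open and clear. Nothing in the last checks failed; `bot.job_done()` gives no verdict.

I placed the parts in the order asked and corrected two:
- **Block:** first set about 2 mm off, then regripped and moved onto the mark.
- **Cleat:** first set 1.7° out of square, then regripped and turned.

| Part | Last check |
|---|---|
| Block | 110–111 mm from the riser (110 wanted), up to 1 mm off sideways, square to the plate |
| Bridge | 0.3 mm off centre and level when laid; its full length was not measured again once the tube and cleat stood on it |
| Tube | within about 1 mm of the bridge's middle |
| Cleat | yaw 37.0° (36.8° wanted), within 0.5 mm of centre over the block, leg on the outer side |
| Pin and tape | within 1 mm of where they started, measured before the cleat's final correction |

The largest wrist force reading at the end of a move was about 27 N, while I nudged the block. The cameras disagreed with each other by 1–5 mm in absolute position, so I relied on the wrist view and on distances between parts.

I viewed 15 pictures, one past the budget of 14.

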